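Set up the kitchen sharpening station

TASK

Set up the sharpening station: lay the two steel support bars across the bed of the whetstone holder, one on each engraved line, then put the long stone between the jaws without dropping it and tap it down until it is fully home and level on both bars, so that they no longer slide. Stand every small slip stone on edge in the drying rack, one to a slot, centred along its slot. Leave the other kitchen things where they are.

Things in the scene. Friction and masses are not known exactly. Their poses are not given: they have to be found in the camera images.
- holder: Whetstone holder, a small vise fixed to the worktop: flat aluminium bed 96 (x) x 238 (y) x 12 mm high; origin under its centre on the worktop, x across, y along it, z up. Two black jaws, 36 mm wide (x), rise to 49 mm above the worktop: the fixed one at the -y end (inner face at y = -79 mm), the sprung one at the +y end (inner face at +77 mm).
- roller_fixed (a point): Middle of the steel roller on the fixed jaw: 8 mm across, axis along the holder's x, 45 mm above the worktop at y = -77 mm. It turns freely (friction under 0.1).
- roller_sprung (a point): Middle of the same roller on the sprung jaw, at y = +75 mm when empty: the gap between the rollers is then 145 mm, and grows up to 11 mm as the jaw yields. Both rollers overhang the bed by 6 mm: a bar lying against a jaw must be slid towards the middle before it is lifted.
- jaw (a joint): Travel of the sprung jaw outward (+y of the holder), m: 0 empty, about 0.002 with the long stone seated, up to about 0.005 while it is being tapped past the rollers. Spring: 11 N at 0, 700 N/m.
- bar_line0 (a point): Middle of the engraved line across the bed at y = -36 mm of the holder, on the bed's surface: a place for a support bar.
- bar_line1 (a point): Middle of the engraved line across the bed at y = +36 mm of the holder, on the bed's surface: the place for the other support bar.
- stone: The long whetstone, brown grit, 50 (x) x 150 (y) x 24 mm high (z), 0.3 to 0.5 kg, both ends fully rounded (radius 12 mm about an axis along x at mid-height); origin at the centre of its underside. Lies flat at the start. Seated, its underside is 26 mm and its top 50 mm above the worktop.
- stone_top (a point): Centre of the long stone's top face. Let down between the jaws, the stone rests on the rollers about 15 mm too high, the bars loose beneath it; 8 to 22 N straight down on its top (at the centre, then at an end if that is still high) drives it past the rollers, which then hold it down and pinch the bars.
- bar0: Steel support bar (parallel), 66 (x) x 12 (y) x 14 mm high, 0.09 kg; origin at the centre of its underside. Lies on the worktop at the start. It can be gripped across its width or by its two ends.
- bar1: The other steel support bar, the same.
- rack: Beech drying rack fixed to the worktop, 96 (x) x 230 (y) x 26 mm high; origin under its centre. Four slots run along its x, each 25 mm wide, open at the ends, floor 8 mm above the worktop, at y = -84, -28, +28 and +84 mm.
- slip0: Small slip stone, brown grit, 90 (x) x 20 (y) x 45 mm high (z), 0.13 to 0.25 kg, standing on its long edge on the worktop; origin at the centre of its underside. Some of the four may be absent.
- slip1: Small slip stone, brown grit, 90 (x) x 20 (y) x 45 mm high (z), 0.13 to 0.25 kg, standing on its long edge on the worktop; origin at the centre of its underside. Some of the four may be absent.
- slip2: Small slip stone, brown grit, 90 (x) x 20 (y) x 45 mm high (z), 0.13 to 0.25 kg, standing on its long edge on the worktop; origin at the centre of its underside. Some of the four may be absent.
- slip3: Small slip stone, brown grit, 90 (x) x 20 (y) x 45 mm high (z), 0.13 to 0.25 kg, standing on its long edge on the worktop; origin at the centre of its underside. Some of the four may be absent.
- spice: Bystander: spice jar, 38 mm across, 55 mm high, stands near the stones.
- mug: Bystander: white mug, 80 mm across, 90 mm high.
- bowl: Bystander: blue bowl, 120 mm across, 55 mm high.
- spoon: Bystander: spoon lying along x.
- spatula: Bystander: spatula lying along x.
- tin: Bystander: tin, 70 mm across, 100 mm high.
- oilcan: Bystander: white squeeze bottle, 44 mm across, 110 mm high.
There are look-alikes about, which are no part of the job. What is shaped like the slip0 but green is not meant.

How it is judged:
By the outcome, as a careful person would: the job done as asked, in the order asked, and still so for the second after the job is handed in, with the robot touching nothing.
Of slip0, slip1, slip2, slip3 only 2 to 4 are there at a start; the rules pass over those that are not, and their reading is None.
At some moment in a run one of bar0, bar1 may be knocked a few centimetres aside while the robot is not near it.
It also fails if it takes over 210 s, if anything falls off the work surface, if the arm or the gripper's body presses on something with over 40 N, if the wrist force passes 120 N, or if a joint passes its speed limit or range.

ROBOT

A 6-joint arm with a two-finger parallel gripper is mounted at the origin on the work surface. World frame = base frame: x ahead of the robot, y to its left, z up, the work surface at z = 0. Lengths are in mm, angles in rad, forces in N, time in s.
With the tool pointing down it reaches from about 275 to 750 mm from the base axis. Payload 10.2 kg.
Tool frame: the origin (TCP) lies at the very end of the fingers, on their centre line; the grasp point (between the pads) lies 19 mm behind it; z points along the fingers, y is the line along which they close (so a half turn about z gives the same grasp; the last joint's range is limited). The gripper opens to 85 mm and grips with 20 to 120 N. Pads are 22 mm wide; open, the fingers measure 114 mm over their backs; the gripper's body (76 mm by 85 mm) begins 54 mm behind the grasp point. The pads swing forward as they close: fully open they stand 13 mm farther back than shut.
Start: joints at [0.951, 0.313, 1.498, -0, 1.331, -0.223], TCP at [202.909, 484.21, 231.294] pointing down, gripper open.
Joint ranges: [-2.94, 2.94], [-0.97, 2.17], [0.19, 2.56], [-1.23, 4.37], [0.02, 3.11], [-2.88, 2.88]. Speed limits (rad/s): [2.39, 2.39, 3.01, 3.14, 3.14, 3.14].

INTERFACE

Orientations are given as a unit quaternion [w, x, y, z].
In Python, from rig import * gives the robot as it stands. The module is installed in compiled form; this text tells all that it offers.
- The arm moves only by the shell command python3 -m crank 'ROWS' [FORCE]. ROWS is JSON, a list that holds one entry, the list of rows, each a list of 7 numbers: the shift along the tool's x, y, z in units of 25 mm (1.0 is 25 mm), then the turn, a rotation vector about the tool's x, y, z in units of 8 degrees (1.0 is 8 degrees), then the finger opening in mm, from 0 to 85.4. A call has exactly 8 rows; each row shifts and turns the commanded pose from where the row before left it, along the tool's axes as they then stand; what a row does not reach is not made up. A row lasts 1/10 s, in which the tool goes at most 50 mm and 8.59 degrees, less where a joint would pass 70% of its speed; a pose out of reach is approached as far as the arm can. A call is refused whole if a number of a shift passes 1 or a number of a turn 1, either way. A call with a gripper value outside its range is refused whole. The fingers move at their own pace and stop on an object; FORCE is the grip in N (left out, the last holds). Time passes only in rows, so rows that do not move let the fingers close, or fill a call up. It gives the time, the measured TCP pose, the force, the opening and the grip force at its end, in the units of the state.
- sense(): the state, without advancing time (a new reading comes with each control period).
- capture(name): name is "scene" or "top" or "wrist"; returns the picture (384x512x3 uint8, blue, green, red); there is no depth.
- camera_model(name): a dict with "fx", "fy", "cx", "cy" (pixels), "world_from_camera" (4x4, takes a point from camera to world coordinates); the wrist camera has in their place "T_tool_cam" (4x4, takes a point from camera to tool coordinates, whose origin is the TCP and whose axes are the flange's). Camera axes: x right, y up, looking along -z (the intrinsics and any distortion apply to the point x, -y, -z); pixel columns grow to the right and rows downward; lengths in mm; the calibration is good to about 2 mm. A picture is of the moment at which its call begins: read the wrist's pose just before it. camera_model takes no time and is no camera call.
- finish_job(): hands the job in; it is judged then, once.
The state is a dict: "time_s": time; "joints": joint angles; "dq": joint speeds; "tau": joint torques, N m; "eef_pos": TCP position; "ee_rot": TCP orientation; "force": force on the tool from outside, world axes, zero at the start; "wrist_torque": the same for the moment, N m; "grip_width": opening from 0.0 (shut) to 1.0 (fully open); "grip_force": force on a finger pad.
Only numpy, scipy, OpenCV 4.12 (cv2) and the standard library are available. Lean on these libraries where they do the work, as an engineer would, in place of code of your own. Each camera call takes 0.05 s, during which the arm holds its last target. There are 200 camera calls.

## Working session

There is one attempt and no reset: what is moved stays moved. The work goes in short steps, Python scripts to look and compute and a shell command to move; the robot and the scene stay as the last step left them, time stands still between calls to the robot, and variables do not carry over. Pictures are saved under pics/ and viewed, at most 14 in all, crops included, and the job is handed in when it is done.

```bash
mkdir -p pics
python3 - <<'E'
from rig import *
import cv2
s=sense();print({k:s[k] for k in ("time_s","eef_pos","ee_rot","force","grip_width")})
for n in("scene","top"):
    im=capture(n);cv2.imwrite(f"pics/{n}0.png",im);m=camera_model(n);print(n,m)
print(camera_model("wrist"))
a=cv2.imread("pics/top0.png");cv2.imwrite("pics/top0b.png",cv2.resize(a,(800,600),interpolation=cv2.INTER_CUBIC))
E
```

```text
{'time_s': 0.0, 'eef_pos': array([202.71797068, 483.99046911, 230.74725032]), 'ee_rot': array([-2.74894450e-04,  1.97091195e-01,  9.80384950e-01, -5.78474415e-04]), 'force': array([-0.80645916,  0.25682557,  0.21796486]), 'grip_width': 1.0030051366901307}
scene {'fx': 427.9426562694298, 'fy': 427.9426562694298, 'cx': 264.04837824660865, 'cy': 186.08337259607782, 'world_from_camera': array([[-7.54332127e-01, -3.57797085e-01,  5.50421918e-01,
         1.33039862e+03],
       [ 6.56481665e-01, -4.16037806e-01,  6.29241105e-01,
         8.25856169e+02],
       [ 3.85569432e-03,  8.35998678e-01,  5.48717909e-01,
         8.02788421e+02],
       [ 0.00000000e+00,  0.00000000e+00,  0.00000000e+00,
         1.00000000e+00]])}
top {'fx': 379.3198890856352, 'fy': 379.3198890856352, 'cx': 259.3214229133481, 'cy': 186.8349559417858, 'world_from_camera': array([[-3.90210473e-03,  9.97580979e-01, -6.94043549e-02,
         5.11790454e+02],
       [-9.99615155e-01, -5.79743287e-03, -2.71280633e-02,
        -1.97651950e+01],
       [-2.74648071e-02,  6.92717884e-02,  9.97219687e-01,
         1.27628476e+03],
       [ 0.00000000e+00,  0.00000000e+00,  0.00000000e+00,
         1.00000000e+00]])}
{'fx': 321.4373747052002, 'fy': 321.4373747052002, 'cx': 255.92847976205687, 'cy': 189.62673405557297, 'T_tool_cam': array([[ 1.58215911e-03,  9.50578805e-01,  3.10479359e-01,
         7.97679898e+01],
       [ 9.99998490e-01, -1.28094986e-03, -1.17403277e-03,
         3.40951553e-01],
       [-7.18302173e-04,  3.10480747e-01, -9.50579397e-01,
        -1.44430873e+02],
       [ 0.00000000e+00,  0.00000000e+00,  0.00000000e+00,
         1.00000000e+00]])}
```

View pics/top0b.png

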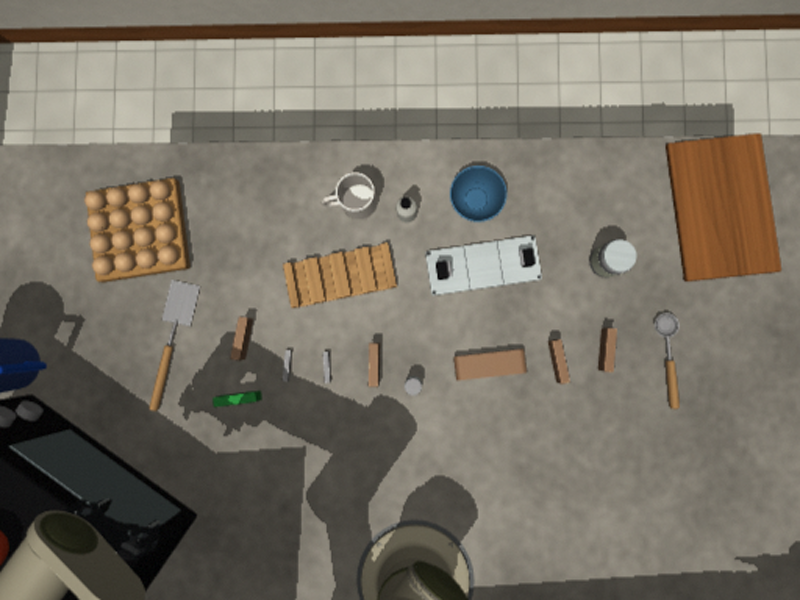

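View pics/scene0.png

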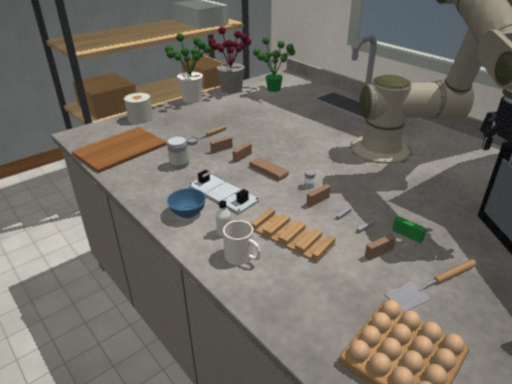

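The top view shows all four brown slips, at (242,338), (374,362), (558,360) and (608,348). The bars are at (288,365) and (326,365), the long stone at (490,362), the rack at (340,273) and the holder at (483,263). The green decoy is at (237,398) and the spice jar at (413,385). The scene view agrees. I'll convert these to rough world positions and set up helpers.

```bash
cat > h.py <<'E'
from rig import *
import numpy as np, cv2
from scipy.spatial.transform import Rotation as R
from scipy.optimize import minimize
def tool():
    s=sense(); q=s["ee_rot"]; T=np.eye(4)
    T[:3,:3]=R.from_quat([q[1],q[2],q[3],q[0]]).as_matrix(); T[:3,3]=s["eef_pos"]; return T
def yaw(T): return np.degrees(np.arctan2(-T[1,0],-T[0,0]))   # 0: tool x along -X world, tool y along +Y
def cam(name,T=None):
    m=camera_model(name); K=[m[k] for k in("fx","fy","cx","cy")]
    return K,(T@m["T_tool_cam"] if name=="wrist" else m["world_from_camera"])
def proj(C,P):
    K,W=C; p=(np.atleast_2d(P)-W[:3,3])@W[:3,:3]
    return np.c_[K[0]*p[:,0]/-p[:,2]+K[2], K[1]*-p[:,1]/-p[:,2]+K[3]]
def unproj(C,uv,z=0):
    K,W=C; uv=np.atleast_2d(uv).astype(float)
    d=np.c_[(uv[:,0]-K[2])/K[0],-(uv[:,1]-K[3])/K[1],-np.ones(len(uv))]@W[:3,:3].T
    return W[:3,3]+d*((z-W[2,3])/d[:,2])[:,None]
def go(x,y,z,yw,n=8):
    """constant row (n times) taking the tool, kept vertical, to x,y,z,yaw(deg)"""
    T=tool(); y0=yaw(T)
    def M(a): c,s=np.cos(np.radians(a)),np.sin(np.radians(a)); return np.array([[-c,-s*-1,0],[-s,c*1,0],[0,0,-1]]).T.T
    Rn=lambda a: np.array([[-np.cos(np.radians(a)),-np.sin(np.radians(a)),0],[-np.sin(np.radians(a)),np.cos(np.radians(a)),0],[0,0,-1]])
    dy=(yw-y0+180)%360-180
    S=sum(Rn(y0+dy*k/n) for k in range(n)); d=np.linalg.solve(S,np.array([x,y,z])-T[:3,3])
    print(n,"rows:",np.round(d/25,3),"turn",np.round([0,0,-dy/n/8],3),"| now",np.round(T[:3,3],1),round(y0,2))
E
python3 - <<'E'
from h import *
C=cam("top")
for n,u,v,z in [("slipA",242,338,30),("slipB",374,362,30),("slipC",558,360,30),("slipD",608,348,30),("bar0",288,365,7),("bar1",326,365,7),("stone",490,362,20),("rack",340,273,20),("holder",483,263,12),("spice",413,385,40),("green",237,398,40)]:
    print(n,np.round(unproj(C,[u/1.5625,v/1.5625],z)[0]))
go(400,0,260,0,16); go(420,250,260,0)
E
```

```text
slipA [503. 360.  30.]
slipB [452.  80.  30.]
slipC [ 455. -303.   30.]
slipD [ 479. -406.   30.]
bar0 [445. 266.   7.]
bar1 [445. 185.   7.]
stone [ 451. -163.   20.]
rack [641. 154.  20.]
holder [ 661. -152.   12.]
spice [405.  -2.  40.]
green [378. 365.  40.]
16 rows: [-0.74  -1.087 -0.073] turn [ 0.     0.    -0.178] | now [202.8 484.  230.8] -22.74
8 rows: [-1.327 -0.906 -0.146] turn [ 0.     0.    -0.355] | now [202.8 484.  230.8] -22.74
```

Run:
```python
from h import *
go(500,200,260,0,16)
```

```text
16 rows: [-0.881 -0.542 -0.073] turn [ 0.     0.    -0.178] | now [202.8 484.  230.8] -22.74
```

```bash
python3 -m crank '[[[-0.88,-0.54,-0.073,0,0,-0.178,85],[-0.88,-0.54,-0.073,0,0,-0.178,85],[-0.88,-0.54,-0.073,0,0,-0.178,85],[-0.88,-0.54,-0.073,0,0,-0.178,85],[-0.88,-0.54,-0.073,0,0,-0.178,85],[-0.88,-0.54,-0.073,0,0,-0.178,85],[-0.88,-0.54,-0.073,0,0,-0.178,85],[-0.88,-0.54,-0.073,0,0,-0.178,85]]]'
python3 -m crank '[[[-0.88,-0.54,-0.073,0,0,-0.178,85],[-0.88,-0.54,-0.073,0,0,-0.178,85],[-0.88,-0.54,-0.073,0,0,-0.178,85],[-0.88,-0.54,-0.073,0,0,-0.178,85],[-0.88,-0.54,-0.073,0,0,-0.178,85],[-0.88,-0.54,-0.073,0,0,-0.178,85],[-0.88,-0.54,-0.073,0,0,-0.178,85],[-0.88,-0.54,-0.073,0,0,-0.178,85]]]'
python3 -m crank '[[[0,0,0,0,0,0,85],[0,0,0,0,0,0,85],[0,0,0,0,0,0,85],[0,0,0,0,0,0,85],[0,0,0,0,0,0,85],[0,0,0,0,0,0,85],[0,0,0,0,0,0,85],[0,0,0,0,0,0,85]]]'
python3 - <<'E'
from h import *
T=tool();im=capture("wrist");cv2.imwrite("pics/w1.png",im);np.save("w1.npy",T)
cv2.imwrite("pics/w1b.png",cv2.resize(im,(800,600),interpolation=cv2.INTER_CUBIC))
print(np.round(T[:3,3],1),yaw(T)); go(500,-200,260,0,16)
E
```

```text
time_s: 0.9
eef_pos: [337.9, 327.0, 245.8]
ee_rot: [-0.0, 0.098, 0.995, -0.0]
force: [-0.4, -0.3, -0.0]
grip_width: 0.998
grip_force: 0.0
time_s: 1.7
eef_pos: [500.8, 200.6, 260.3]
ee_rot: [-0.0, -0.001, 1.0, -0.0]
force: [-0.6, -0.0, 0.1]
grip_width: 0.996
grip_force: 0.0
time_s: 2.5
eef_pos: [500.0, 201.4, 260.5]
ee_rot: [0.0, -0.0, 1.0, -0.0]
force: [0.7, 0.3, 0.1]
grip_width: 0.997
grip_force: 0.0
[500.  201.4 260.5] 0.052557578547785005
16 rows: [ 1.000e-03 -1.003e+00  1.000e-03] turn [0. 0. 0.] | now [500.  201.4 260.5] 0.05
```

View pics/w1b.png

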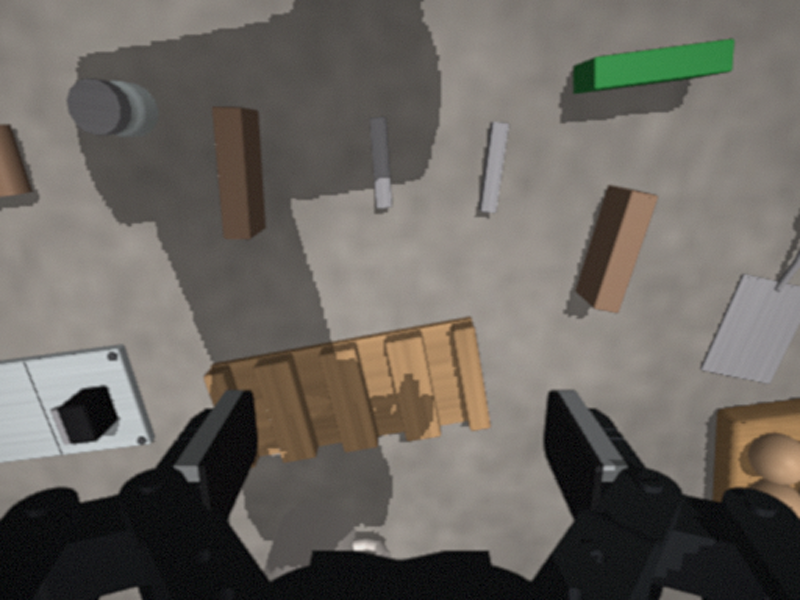

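Wrist view 1 in the 800x600 frame: slip B is at (240,172), the bars at (381,165) and (493,168), slip A at (617,250) and the rack at (345,390), partly hidden by the fingers. Next I'll take views farther out over the rack, then the holder, then the right-hand stones.

```bash
snap(){ python3 - $1 <<'E'
import sys;from h import *
n=sys.argv[1];T=tool();im=capture("wrist");cv2.imwrite(f"pics/{n}.png",im);np.save(n+".npy",T);print(n,np.round(T[:3,3],1),yaw(T))
E
}
python3 -m crank '[[[-0.8,-0.33,0,0,0,0,85],[-0.8,-0.33,0,0,0,0,85],[-0.8,-0.33,0,0,0,0,85],[-0.8,-0.33,0,0,0,0,85],[-0.8,-0.33,0,0,0,0,85],[-0.8,-0.33,0,0,0,0,85],[0,0,0,0,0,0,85],[0,0,0,0,0,0,85]]]' >/dev/null; snap w2
python3 -m crank '[[[0,-1,0,0,0,0,85],[0,-1,0,0,0,0,85],[0,-1,0,0,0,0,85],[0,-1,0,0,0,0,85],[0,-1,0,0,0,0,85],[0,-1,0,0,0,0,85],[0,-1,0,0,0,0,85],[0,-1,0,0,0,0,85]]]'>/dev/null
python3 -m crank '[[[0,-1,0,0,0,0,85],[0,-1,0,0,0,0,85],[0,-1,0,0,0,0,85],[0,-1,0,0,0,0,85],[0,-0.2,0,0,0,0,85],[0,0,0,0,0,0,85],[0,0,0,0,0,0,85],[0,0,0,0,0,0,85]]]'>/dev/null; snap w3
python3 -m crank '[[[0.8,-0.8,0,0,0,0,85],[0.8,-0.8,0,0,0,0,85],[0.8,-0.8,0,0,0,0,85],[0.8,-0.8,0,0,0,0,85],[0.8,-0.8,0,0,0,0,85],[0.8,-0.8,0,0,0,0,85],[0,0,0,0,0,0,85],[0,0,0,0,0,0,85]]]'>/dev/null; snap w4
python3 - <<'E'
import cv2,numpy as np
a=[cv2.imread(f"pics/{n}.png")[:250] for n in("w2","w3","w4")]
b=[cv2.resize(x,(800,390),interpolation=cv2.INTER_CUBIC) for x in a]
cv2.imwrite("pics/w23.png",cv2.resize(np.vstack(a[:2]),(600,586),interpolation=cv2.INTER_CUBIC)); cv2.imwrite("pics/w4b.png",b[2])
E
```

```text
w2 [620.  151.9 260.1] 0.031456945391186375
w3 [ 620.4 -151.8  260.7] 0.130004140682803
w4 [ 500.6 -272.8  260.7] 0.03140059407931649
```

View pics/w23.png

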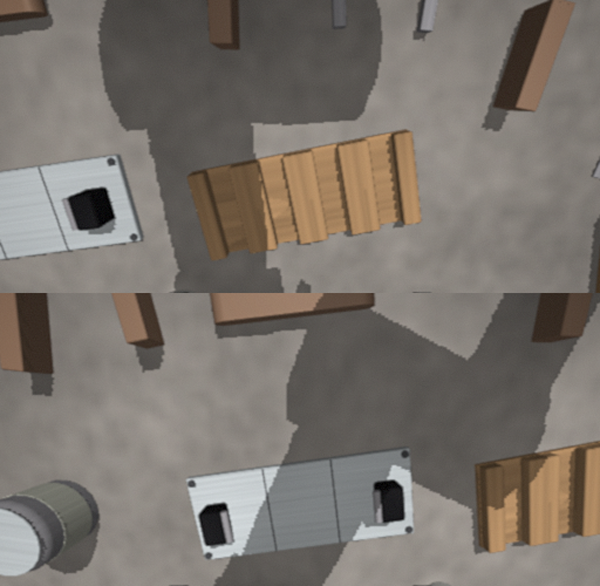

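View pics/w4b.png

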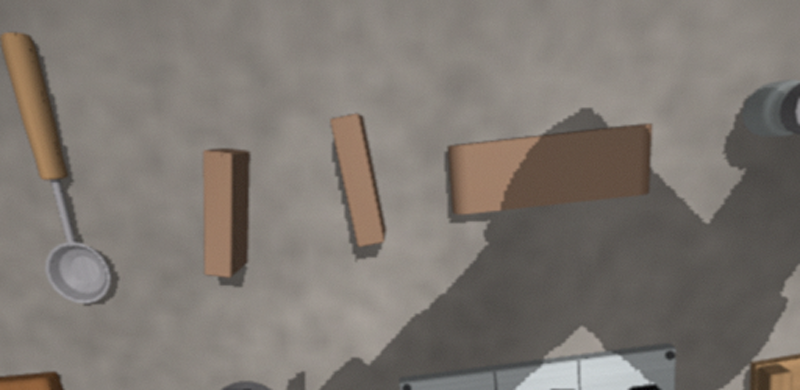

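View w3 shows the whole holder at shown corners (187,477) to (413,534), with both engraved lines visible. w2 shows the full rack, and w4 shows slip D (225,212), slip C (357,180) and the stone (550,168). I'll fit box silhouettes to colour masks and check the overlay.

```bash
cat > fit.py <<'E'
from h import *
def mask(im,kind):
    b,g,r=[c.astype(float) for c in cv2.split(cv2.GaussianBlur(im,(3,3),0))]; t=(r-b)/(r+g+b+1)
    if kind=="brown": m=(t>0.12)
    elif kind=="rack": m=(t>0.16)
    else: m=(t<0.016)
    return m.astype(np.uint8)*255
S=4
def fit(im,T,kind,size,p0,pad=25,z0=0):
    C=cam("wrist",T); lx,ly,h=size
    B=np.array([[sx*lx/2,sy*ly/2,z] for sx in(-1,1) for sy in(-1,1) for z in(0,h)])
    def poly(p):
        c,s=np.cos(p[2]),np.sin(p[2]); P=B@np.array([[c,s,0],[-s,c,0],[0,0,1]])+[p[0],p[1],z0]
        return cv2.convexHull(proj(C,P).astype(np.float32))
    h0=poly(p0); roi=np.zeros(im.shape[:2],np.uint8); cv2.fillPoly(roi,[h0.astype(int)],255); roi=cv2.dilate(roi,np.ones((pad,pad)))
    m=cv2.bitwise_and(mask(im,kind),roi); m=cv2.morphologyEx(m,cv2.MORPH_OPEN,np.ones((2,2)))
    n,l,st,_=cv2.connectedComponentsWithStats(m)
    if kind!="rack": m=(l==1+st[1:,4].argmax()).astype(np.uint8)*255
    hl=cv2.convexHull(cv2.findNonZero(m)); m[:]=0; cv2.fillPoly(m,[hl],255)
    M=cv2.resize(m,None,fx=S,fy=S,interpolation=cv2.INTER_LINEAR)>127
    def cost(p):
        a=np.zeros(M.shape,np.uint8); cv2.fillPoly(a,[((poly(p)+.5)*S*16-8).astype(int)],1,shift=4); a=a>0
        return 1-(a&M).sum()/max(1,(a|M).sum())
    best=min((minimize(cost,[p0[0],p0[1],p0[2]+d],method="Nelder-Mead",options=dict(initial_simplex=np.array([p0[0],p0[1],p0[2]+d])+np.array([[0,0,0],[8,0,0],[0,8,0],[0,0,.1]]),xatol=.02,fatol=1e-5)) for d in(0,.15,-.15)),key=lambda r:r.fun)
    return best.x,best.fun,poly(best.x),m
E
cat > all.py <<'E'
from fit import *
import json
SL=(90,20,45);BA=(66,12,14);ST=(50,150,24)
jobs=[("slipA","w1","brown",SL,(503,360,-.2)),("slipB","w1","brown",SL,(452,80,0)),("bar0","w1","grey",BA,(445,266,-.1)),("bar1","w1","grey",BA,(445,185,0)),
("rack","w2","rack",(96,230,26),(641,154,.17)),("holder","w3","grey",(96,238,12),(661,-152,.12)),("slipC","w4","brown",SL,(455,-303,.2)),("slipD","w4","brown",SL,(479,-406,0)),("stone","w4","brown",ST,(451,-163,.1))]
ims={n:cv2.imread(f"pics/{n}.png") for n in("w1","w2","w3","w4")}; res={}
ov={n:i.copy() for n,i in ims.items()}
for n,w,k,sz,p0 in jobs:
    p,f,pl,m=fit(ims[w],np.load(w+".npy"),k,sz,p0); res[n]=list(p); print(n,np.round(p[:2],1),"yaw",round(np.degrees(p[2]),1),"1-IoU",round(f,3))
    cv2.polylines(ov[w],[pl.astype(int)],True,(0,255,0)); cv2.drawContours(ov[w],cv2.findContours(m,0,1)[0],-1,(0,0,255))
json.dump(res,open("poses.json","w"))
cv2.imwrite("pics/ov.png",cv2.resize(np.vstack([np.hstack([ov["w1"][:260],ov["w2"][:260]]),np.hstack([ov["w3"][:260],ov["w4"][:260]])]),(800,406)))
cv2.imwrite("pics/hold.png",cv2.resize(ims["w3"][120:240,140:370],(800,417),interpolation=cv2.INTER_CUBIC))
E
python3 all.py
```

```text
slipA [505.6 368.5] yaw -8.4 1-IoU 0.097
slipB [450.1  85.3] yaw -2.1 1-IoU 0.088
bar0 [447.  274.8] yaw -4.8 1-IoU 0.063
bar1 [443.9 188. ] yaw 3.3 1-IoU 0.118
rack [640.3 159.9] yaw 11.3 1-IoU 0.023
holder [ 660.5 -147.4] yaw 8.2 1-IoU 0.03
slipC [ 456.3 -301.4] yaw 10.3 1-IoU 0.073
slipD [ 480.  -402.7] yaw -8.7 1-IoU 0.101
stone [ 449.5 -161.9] yaw 6.2 1-IoU 0.061
```

View pics/ov.png

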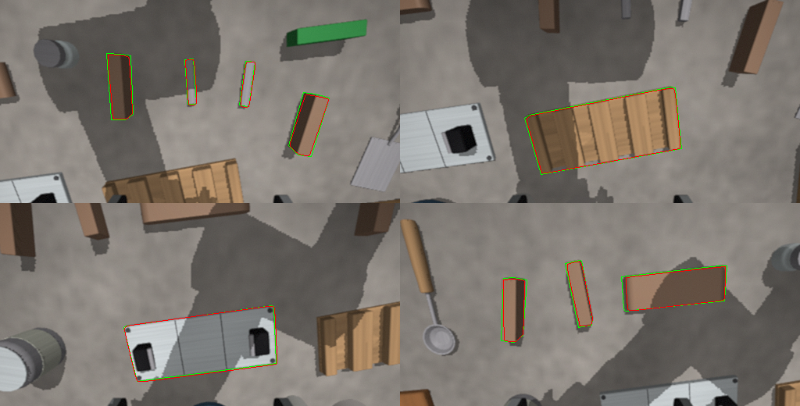

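View pics/hold.png

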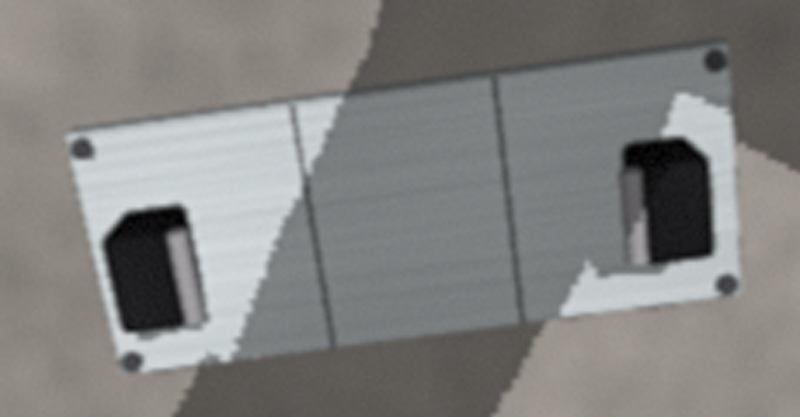

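The overlays match all nine objects closely. In the holder crop, the engraved lines run (294,103)→(333,347) and (495,75)→(523,322). I'll cross-check the holder's centre and yaw from them, and slip A's yaw from its top edge.

```bash
python3 - <<'E'
from h import *
C=cam("wrist",np.load("w3.npy"))
P=unproj(C,np.array([[294,103],[333,347],[495,75],[523,322],[66,132],[727,42],[741,295],[120,374]])/3.478+[140-.5+.14,120-.5+.14],12)[:,:2]
print(np.round(P,1)); l1=P[:2].mean(0);l2=P[2:4].mean(0); print("mid",(l1+l2)/2,"corners mid",P[4:].mean(0),"sep",np.linalg.norm(l1-l2))
for a,b in((0,1),(2,3)): d=P[b]-P[a];print("line yaw",np.degrees(np.arctan2(d[1],d[0])),np.linalg.norm(d))
d=l2-l1;print("y axis yaw",np.degrees(np.arctan2(-d[0],d[1]))); d=P[5]-P[4];print(np.degrees(np.arctan2(-d[0],d[1])),np.linalg.norm(d))
C=cam("wrist",np.load("w1.npy"))
P=unproj(C,np.array([[656,195],[617,312],[628,187],[597,305]])/1.5625,45)[:,:2];d=P[1]-P[0];print(P,np.degrees(np.arctan2(d[1],d[0])),np.linalg.norm(d))
E
python3 - <<'E'
from h import *
go(445,188,120,3,16)
E
```

```text
[[ 617.  -190.3]
 [ 711.1 -178. ]
 [ 606.8 -119.2]
 [ 700.6 -105.8]
 [ 627.9 -272.3]
 [ 594.9  -38.4]
 [ 689.3  -24.3]
 [ 722.7 -260.1]]
mid [ 658.87060217 -148.32370041] corners mid [ 658.69164262 -148.77690599] sep 72.3852700403642
line yaw 7.482692528293829 94.85433063174477
line yaw 8.091276704837236 94.70001631692662
y axis yaw 8.253178651926053
8.013356354180395 236.16329677790281
[[462.27718853 383.18874187]
 [550.30653203 367.63267298]
 [456.76820322 362.57521615]
 [544.70029183 351.68810343]] -10.021536996015493 89.39326929563356
16 rows: [0.111 1.154 0.352] turn [ 0.     0.    -0.023] | now [ 501.  -272.5  260.7] 0.08
```

```bash
python3 -m crank '[[[0.11,1,0.1,0,0,-0.023,40],[0.11,1,0.1,0,0,-0.023,40],[0.11,1,0.1,0,0,-0.023,40],[0.11,1,0.1,0,0,-0.023,40],[0.11,1,0.1,0,0,-0.023,40],[0.11,1,0.1,0,0,-0.023,40],[0.11,1,0.1,0,0,-0.023,40],[0.11,1,0.1,0,0,-0.023,40]]]' >/dev/null
python3 -m crank '[[[0.11,1,0.3,0,0,-0.023,40],[0.11,1,0.3,0,0,-0.023,40],[0.11,1,0.3,0,0,-0.023,40],[0.11,1,0.3,0,0,-0.023,40],[0.11,1,0.3,0,0,-0.023,40],[0.11,1,0.3,0,0,-0.023,40],[0.11,1,0.3,0,0,-0.023,40],[0.11,1,0.3,0,0,-0.023,40]]]' >/dev/null
python3 - <<'E'
from h import *
go(444,188,80,3.3,8); go(444,188,3,3.3,4)
E
```

```text
8 rows: [-0.006  0.302  0.501] turn [ 0.     0.    -0.003] | now [446.2 127.7 180.3] 3.1
4 rows: [-0.011  0.603  1.773] turn [ 0.     0.    -0.006] | now [446.2 127.7 180.3] 3.1
```

```bash
python3 -m crank '[[[0,0.4,0.65,0,0,0,40],[0,0.4,0.65,0,0,0,40],[0,0.4,0.65,0,0,0,40],[0,0.4,0.65,0,0,0,40],[0,0.4,0.65,0,0,0,40],[0,0.4,0.65,0,0,0,40],[0,0,0,0,0,0,40],[0,0,0,0,0,0,40]]]' >/dev/null
python3 - <<'E'
from fit import *
T=tool();im=capture("wrist");cv2.imwrite("pics/b1.png",im);np.save("b1.npy",T)
p,f,_,_=fit(im,T,"grey",(66,12,14),(444,188,.057),pad=15);print(p,f)
go(444,188,3,3.3,4)
cv2.imwrite("pics/b1c.png",cv2.resize(im[50:],(640,418)))
E
```

```text
[4.43984787e+02 1.87986012e+02 6.19607255e-02] 0.029066195668868033
4 rows: [-0.004  0.022  0.807] turn [ 0.     0.    -0.008] | now [443.7 185.8  83.7] 3.04
```

View pics/b1c.png

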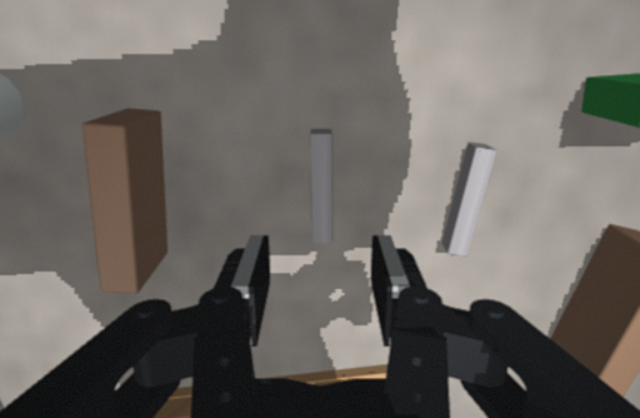

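The close view shows the bar at (321,185), centred between the fingers, and the fit agrees to 0.1 mm. I'll descend and grip.

```bash
python3 -m crank '[[[0,0.02,0.8,0,0,0,40],[0,0.02,0.8,0,0,0,40],[0,0.02,0.8,0,0,0,40],[0,0.02,0.8,0,0,0,40],[0,0,0,0,0,0,40],[0,0,0,0,0,0,8],[0,0,0,0,0,0,8],[0,0,0,0,0,0,8]]]' 50
python3 -m crank '[[[0,0,0,0,0,0,8],[0,0,0,0,0,0,8],[0,0,-1,0,0,0,8],[0,0,-1,0,0,0,8],[0,0,-1,0,0,0,8],[0,0,-1,0,0,0,8],[0,0,0,0,0,0,8],[0,0,0,0,0,0,8]]]'
python3 - <<'E'
from h import *
go(664,-184,110,8,16)
E
```

```text
time_s: 9.15
eef_pos: [444.2, 187.6, 4.5]
ee_rot: [0.001, -0.026, 1.0, 0.0]
force: [-1.1, -0.5, 6.7]
grip_width: 0.123
grip_force: 50.5
time_s: 9.95
eef_pos: [443.3, 187.4, 103.3]
ee_rot: [0.001, -0.026, 1.0, 0.0]
force: [-0.4, -0.2, -1.0]
grip_width: 0.122
grip_force: 49.5
16 rows: [-0.463 -0.976 -0.017] turn [ 0.     0.    -0.039] | now [443.3 187.4 103.3] 2.99
```

```bash
python3 -m crank '[[[-0.463,-0.976,-0.01,0,0,-0.039,8],[-0.463,-0.976,-0.01,0,0,-0.039,8],[-0.463,-0.976,-0.01,0,0,-0.039,8],[-0.463,-0.976,-0.01,0,0,-0.039,8],[-0.463,-0.976,-0.01,0,0,-0.039,8],[-0.463,-0.976,-0.01,0,0,-0.039,8],[-0.463,-0.976,-0.01,0,0,-0.039,8],[-0.463,-0.976,-0.01,0,0,-0.039,8]]]' >/dev/null
python3 -m crank '[[[-0.463,-0.976,-0.01,0,0,-0.039,8],[-0.463,-0.976,-0.01,0,0,-0.039,8],[-0.463,-0.976,-0.01,0,0,-0.039,8],[-0.463,-0.976,-0.01,0,0,-0.039,8],[-0.463,-0.976,-0.01,0,0,-0.039,8],[-0.463,-0.976,-0.01,0,0,-0.039,8],[-0.463,-0.976,-0.01,0,0,-0.039,8],[-0.463,-0.976,-0.01,0,0,-0.039,8]]]' >/dev/null
python3 -m crank '[[[0,0,0.6,0,0,0,8],[0,0,0.6,0,0,0,8],[0,0,0.6,0,0,0,8],[0,0,0,0,0,0,8],[0,0,0,0,0,0,8],[0,0,0,0,0,0,8],[0,0,0,0,0,0,8],[0,0,0,0,0,0,8]]]' >/dev/null
python3 - <<'E'
from h import *
T=tool();im=capture("wrist");np.save("p1.npy",T);cv2.imwrite("pics/p1.png",im)
cv2.imwrite("pics/p1c.png",cv2.resize(im[60:300,100:420],(800,600),interpolation=cv2.INTER_CUBIC))
go(664,-184.2,17,8.1,8)
E
```

```text
8 rows: [ 0.    -0.001  0.227] turn [ 0.     0.    -0.002] | now [ 664.  -184.    62.5] 7.99
```

View pics/p1c.png

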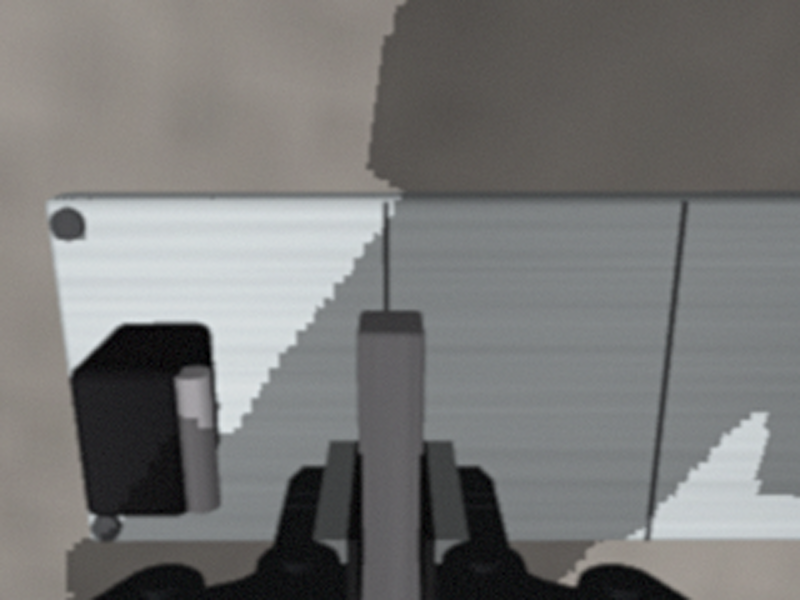

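The held bar is at column 391 and its line at column 387, parallel, so the bar is about 0.7 mm off. I'll shift slightly, lower and release.

```bash
python3 -m crank '[[[0,-0.03,0.3,0,0,0,8],[0,0,0.3,0,0,0,8],[0,0,0.3,0,0,0,8],[0,0,0.3,0,0,0,8],[0,0,0.3,0,0,0,8],[0,0,0.3,0,0,0,8],[0,0,0.02,0,0,0,8],[0,0,0,0,0,0,8]]]'
python3 -m crank '[[[0,0,0,0,0,0,14],[0,0,0,0,0,0,20],[0,0,0,0,0,0,32],[0,0,-0.5,0,0,0,32],[0,0,-1,0,0,0,32],[0,0,-1,0,0,0,32],[0,0,-1,0,0,0,32],[0,0,-1,0,0,0,32]]]'
python3 - <<'E'
from h import *
go(447,274.8,125,-4.8,20)
E
```

```text
time_s: 13.2
eef_pos: [664.1, -184.8, 16.5]
ee_rot: [0.0, -0.07, 0.998, -0.0]
force: [0.1, -1.7, 0.3]
grip_width: 0.121
grip_force: 50.1
time_s: 14.0
eef_pos: [664.0, -184.6, 131.2]
ee_rot: [0.0, -0.07, 0.998, -0.0]
force: [-0.5, -0.4, 0.3]
grip_width: 0.373
grip_force: 0.0
20 rows: [0.404 0.935 0.012] turn [0.   0.   0.08] | now [ 664.  -184.6  131.2] 7.99
```

```bash
python3 -m crank '[[[0.337,0.779,0,0,0,0.067,40],[0.337,0.779,0,0,0,0.067,40],[0.337,0.779,0,0,0,0.067,40],[0.337,0.779,0,0,0,0.067,40],[0.337,0.779,0,0,0,0.067,40],[0.337,0.779,0,0,0,0.067,40],[0.337,0.779,0,0,0,0.067,40],[0.337,0.779,0,0,0,0.067,40]]]' >/dev/null
python3 -m crank '[[[0.337,0.779,0,0,0,0.067,40],[0.337,0.779,0,0,0,0.067,40],[0.337,0.779,0,0,0,0.067,40],[0.337,0.779,0,0,0,0.067,40],[0.337,0.779,0,0,0,0.067,40],[0.337,0.779,0,0,0,0.067,40],[0.337,0.779,0,0,0,0.067,40],[0.337,0.779,0,0,0,0.067,40]]]' >/dev/null
python3 -m crank '[[[0.337,0.779,0.25,0,0,0.067,40],[0.337,0.779,0.25,0,0,0.067,40],[0.337,0.779,0.25,0,0,0.067,40],[0.337,0.779,0.25,0,0,0.067,40],[0.337,0.779,0.25,0,0,0.067,40],[0.337,0.779,0.25,0,0,0.067,40],[0.337,0.779,0.25,0,0,0.067,40],[0.337,0.779,0.25,0,0,0.067,40]]]' >/dev/null
python3 - <<'E'
from fit import *
T=tool();im=capture("wrist");cv2.imwrite("pics/b0.png",im)
p,f,_,_=fit(im,T,"grey",(66,12,14),(447,274.8,-.084),pad=15);print(np.round(p,2),f)
go(p[0],p[1],5,np.degrees(p[2]),5)
E
```

```text
[ 4.4777e+02  2.7327e+02 -9.0000e-02] 0.07134707266633389
5 rows: [-0.018 -0.037  0.591] turn [0.    0.    0.004] | now [446.  278.1  78.8] -4.84
```

```bash
python3 -m crank '[[[-0.02,-0.03,0.59,0,0,0,40],[-0.02,-0.03,0.59,0,0,0,40],[-0.02,-0.03,0.59,0,0,0,40],[-0.02,-0.03,0.59,0,0,0,40],[-0.02,-0.03,0.59,0,0,0,40],[0,0,0,0,0,0,8],[0,0,0,0,0,0,8],[0,0,0,0,0,0,8]]]' 50
python3 -m crank '[[[0,0,0,0,0,0,8],[0,0,0,0,0,0,8],[0,0,-1,0,0,0,8],[0,0,-1,0,0,0,8],[0,0,-1,0,0,0,8],[0,0,-1,0,0,0,8],[0,0,0,0,0,0,8],[0,0,0,0,0,0,8]]]'
python3 - <<'E'
from h import *
go(653.7,-112.6,105,8.1,16)
E
```

```text
time_s: 17.25
eef_pos: [450.3, 271.4, 6.4]
ee_rot: [0.001, 0.043, 0.999, 0.0]
force: [0.3, 0.3, -1.1]
grip_width: 0.119
grip_force: 49.9
time_s: 18.05
eef_pos: [449.5, 271.1, 105.1]
ee_rot: [0.0, 0.043, 0.999, 0.0]
force: [-1.1, 0.7, -1.2]
grip_width: 0.116
grip_force: 50.0
16 rows: [-0.491 -0.972  0.   ] turn [ 0.     0.    -0.101] | now [449.5 271.1 105.1] -4.88
```

```bash
python3 -m crank '[[[-0.495,-0.972,0,0,0,-0.101,8],[-0.495,-0.972,0,0,0,-0.101,8],[-0.495,-0.972,0,0,0,-0.101,8],[-0.495,-0.972,0,0,0,-0.101,8],[-0.495,-0.972,0,0,0,-0.101,8],[-0.495,-0.972,0,0,0,-0.101,8],[-0.495,-0.972,0,0,0,-0.101,8],[-0.495,-0.972,0,0,0,-0.101,8]]]' >/dev/null
python3 -m crank '[[[-0.495,-0.972,0,0,0,-0.101,8],[-0.495,-0.972,0,0,0,-0.101,8],[-0.495,-0.972,0,0,0,-0.101,8],[-0.495,-0.972,0,0,0,-0.101,8],[-0.495,-0.972,0,0,0,-0.101,8],[-0.495,-0.972,0,0,0,-0.101,8],[-0.495,-0.972,0,0,0,-0.101,8],[-0.495,-0.972,0,0,0,-0.101,8]]]' >/dev/null
python3 -m crank '[[[0,0,0.6,0,0,0,8],[0,0,0.6,0,0,0,8],[0,0,0.6,0,0,0,8],[0,0,0,0,0,0,8],[0,0,0,0,0,0,8],[0,0,0,0,0,0,8],[0,0,0,0,0,0,8],[0,0,0,0,0,0,8]]]' >/dev/null
python3 - <<'E'
from h import *
T=tool();im=capture("wrist");np.save("p2.npy",T);cv2.imwrite("pics/p2.png",im)
cv2.imwrite("pics/p2c.png",cv2.resize(im[60:300,100:420],(800,600),interpolation=cv2.INTER_CUBIC))
go(653.7,-112.6,19,8.1,8)
E
```

```text
8 rows: [0.008 0.001 0.208] turn [ 0.     0.    -0.001] | now [ 655.4 -112.7   60.7] 8.05
```

View pics/p2c.png

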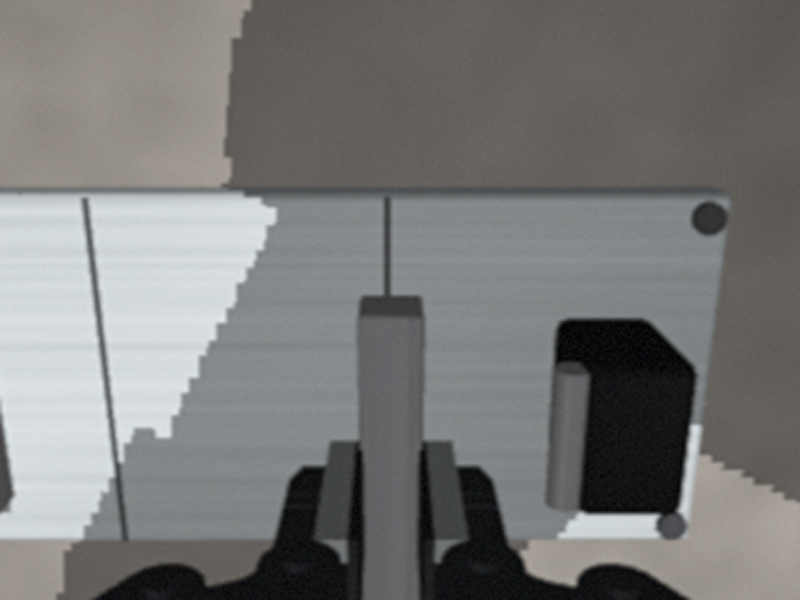

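The bar over the near line is parallel and about 1 mm off, and its end sits about 2 mm too far toward the base. The other line (85,200)→(125,540) is bare, so bar1 has been knocked off its place. I'll set this bar down first, then look for bar1.

```bash
python3 -m crank '[[[-0.09,-0.03,0.3,0,0,0,8],[0,0,0.3,0,0,0,8],[0,0,0.3,0,0,0,8],[0,0,0.3,0,0,0,8],[0,0,0.3,0,0,0,8],[0,0,0.19,0,0,0,8],[0,0,0,0,0,0,8],[0,0,0,0,0,0,8]]]'
python3 -m crank '[[[0,0,0,0,0,0,14],[0,0,0,0,0,0,20],[0,0,0,0,0,0,28],[0,0,-1,0,0,0,30],[0,0,-1,0,0,0,40],[0,0,-1,0,0,0,40],[0,0,-1,0,0,0,40],[0,0,-1,0,0,0,40]]]'
python3 - <<'E'
from h import *
T=tool();im=capture("wrist");np.save("p3.npy",T);cv2.imwrite("pics/p3.png",im);cv2.imwrite("pics/p3b.png",cv2.resize(im,(800,600),interpolation=cv2.INTER_CUBIC))
E
```

```text
time_s: 21.3
eef_pos: [657.6, -113.1, 18.3]
ee_rot: [0.0, -0.07, 0.998, -0.0]
force: [-1.9, 1.9, 3.5]
grip_width: 0.118
grip_force: 50.5
time_s: 22.1
eef_pos: [657.5, -113.1, 144.0]
ee_rot: [0.0, -0.07, 0.998, -0.0]
force: [-0.1, -0.8, -0.5]
grip_width: 0.467
grip_force: 0.0
```

View pics/p3b.png

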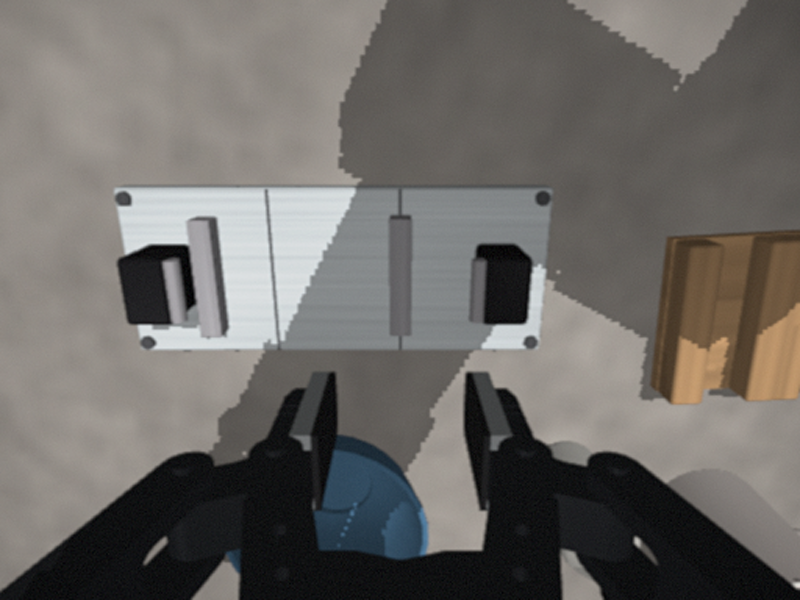

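Bar0 is squarely on its line at (400,275). Bar1 has been pushed toward the left jaw, now at (208,277). I'll measure it relative to its line at (273,270).

Run:
```python
from fit import *
T=np.load("p3.npy");C=cam("wrist",T);im=cv2.imread("pics/p3.png")
c,s=np.cos(np.radians(8.1)),np.sin(np.radians(8.1));A=np.array([[c,s],[-s,c]])
H=np.array([659.2,-148.3])
f=lambda uv,z: np.round((unproj(C,np.array(uv)/1.5625,z)[:,:2]-H)@A.T,1)
print("lines",f([[266,190],[279,349],[400,190],[401,349]],12).tolist())
print("bed corners",f([[115,189],[550,186],[540,349],[138,350]],12).tolist())
print("bar1 top",f([[189,221],[215,219],[227,333],[203,336]],26).tolist())
print("bar0 top",f([[390,218],[411,218],[411,335],[390,335]],26).tolist())
print("roller",f([[177,262],[177,323]],49).tolist())
go(664,-184.6,140,8.1)
```

```text
lines [[-46.4, -36.8], [47.4, -36.7], [-46.5, 35.8], [47.3, 36.5]]
bed corners [[-46.9, -118.4], [-48.6, 116.8], [47.3, 119.8], [48.1, -121.3]]
bar1 top [[-31.9, -74.8], [-33.0, -61.0], [31.3, -61.6], [33.2, -75.3]]
bar0 top [[-33.6, 30.6], [-33.6, 41.5], [32.5, 42.0], [32.5, 30.2]]
roller [[-15.6, -73.6], [16.4, -78.0]]
8 rows: [ 0.026 -0.355  0.044] turn [ 0.     0.    -0.001] | now [ 659.1 -113.5  148.7] 8.06
```

Run:
```python
from h import *
print(np.round(sense()["joints"],3))
c,s=np.cos(np.radians(8.1)),np.sin(np.radians(8.1));p=np.array([659.2,-148.3])+np.array([[c,-s],[s,c]])@[-.1,-68.2]; print(p)
go(*p,100,98.1,16); go(*p,100,-81.9,16)
```

```text
[-0.345  0.694  1.123 -0.     1.318 -2.057]
[ 668.71046165 -215.83370358]
16 rows: [ 0.201 -0.202  0.122] turn [ 0.     0.    -0.703] | now [ 659.1 -113.5  148.7] 8.06
16 rows: [-0.181 -0.22   0.122] turn [0.    0.    0.703] | now [ 659.1 -113.5  148.7] 8.06
```

```bash
python3 -m crank '[[[-0.181,-0.22,0.12,0,0,0.703,80],[-0.181,-0.22,0.12,0,0,0.703,80],[-0.181,-0.22,0.12,0,0,0.703,80],[-0.181,-0.22,0.12,0,0,0.703,80],[-0.181,-0.22,0.12,0,0,0.703,80],[-0.181,-0.22,0.12,0,0,0.703,80],[-0.181,-0.22,0.12,0,0,0.703,80],[-0.181,-0.22,0.12,0,0,0.703,80]]]' >/dev/null
python3 -m crank '[[[-0.181,-0.22,0.12,0,0,0.703,80],[-0.181,-0.22,0.12,0,0,0.703,80],[-0.181,-0.22,0.12,0,0,0.703,80],[-0.181,-0.22,0.12,0,0,0.703,80],[-0.181,-0.22,0.12,0,0,0.703,80],[-0.181,-0.22,0.12,0,0,0.703,80],[-0.181,-0.22,0.12,0,0,0.703,80],[-0.181,-0.22,0.12,0,0,0.703,80]]]' >/dev/null
python3 -m crank '[[[0,0,0.8,0,0,0,80],[0,0,0,0,0,0,80],[0,0,0,0,0,0,80],[0,0,0,0,0,0,80],[0,0,0,0,0,0,80],[0,0,0,0,0,0,80],[0,0,0,0,0,0,80],[0,0,0,0,0,0,80]]]'
python3 - <<'E'
from h import *
T=tool();im=capture("wrist");np.save("q1.npy",T);cv2.imwrite("pics/q1.png",im);cv2.imwrite("pics/q1b.png",cv2.resize(im,(800,600),interpolation=cv2.INTER_CUBIC))
p=np.array([668.71,-215.83]);go(*p,11,-81.9,8)
E
```

```text
time_s: 24.55
eef_pos: [667.1, -215.3, 75.1]
ee_rot: [0.0, 0.656, 0.755, 0.0]
force: [0.1, 0.7, -0.6]
grip_width: 0.932
grip_force: 0.0
8 rows: [-0.004  0.008  0.321] turn [ 0.  0. -0.] | now [ 667.1 -215.3   75.1] -81.93
```

View pics/q1b.png

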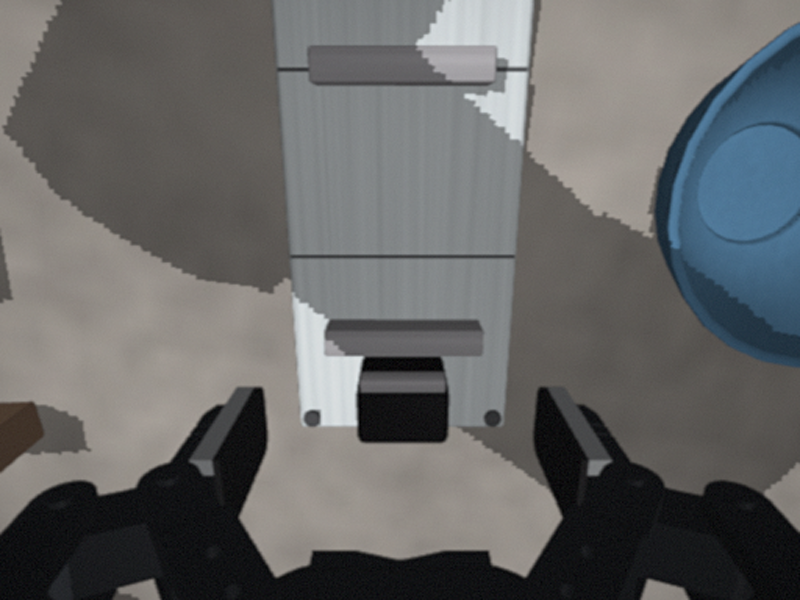

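Bar1 lies at (404,338) in front of the fixed jaw, and the fingers have a clear way down to its two ends. I'll grip it by the ends, lift it slightly, carry it 31.5 mm to the line at row 256 and release.

```bash
python3 -m crank '[[[0,0.03,0.5,0,0,0,80],[0,0.03,0.5,0,0,0,80],[0,0,0.5,0,0,0,80],[0,0,0.5,0,0,0,80],[0,0,0.4,0,0,0,80],[0,0,0.16,0,0,0,80],[0,0,0,0,0,0,80],[0,0,0,0,0,0,80]]]'
python3 -m crank '[[[0,0,0,0,0,0,72],[0,0,0,0,0,0,68],[0,0,0,0,0,0,62],[0,0,0,0,0,0,62],[0,0,0,0,0,0,62],[0,0,0,0,0,0,62],[0,0,0,0,0,0,62],[0,0,0,0,0,0,62]]]' 40
```

```text
time_s: 25.4
eef_pos: [668.8, -215.2, 11.5]
ee_rot: [0.0, 0.656, 0.755, 0.0]
force: [-0.3, -1.1, 0.2]
grip_width: 0.936
grip_force: 0.0
time_s: 26.2
eef_pos: [668.9, -215.3, 12.0]
ee_rot: [0.001, 0.656, 0.755, 0.0]
force: [-1.0, 0.5, 6.0]
grip_width: 0.752
grip_force: 44.5
```

```bash
python3 -m crank '[[[0,0,-0.12,0,0,0,62],[0.252,0,0,0,0,0,62],[0.252,0,0,0,0,0,62],[0.252,0,0,0,0,0,62],[0.252,0,0,0,0,0,62],[0.252,0,0,0,0,0,62],[0,0,0,0,0,0,62],[0,0,0.09,0,0,0,62]]]'
python3 -m crank '[[[0,0,0,0,0,0,62],[0,0,0,0,0,0,67],[0,0,0,0,0,0,72],[0,0,0,0,0,0,80],[0,0,-0.5,0,0,0,80],[0,0,-1,0,0,0,80],[0,0,-1,0,0,0,80],[0,0,-0.5,0,0,0,80]]]'
python3 - <<'E'
from h import *
T=tool();im=capture("wrist");np.save("q2.npy",T);cv2.imwrite("pics/q2.png",im);cv2.imwrite("pics/q2b.png",cv2.resize(im[60:300,100:420],(800,600),interpolation=cv2.INTER_CUBIC))
go(449.5,-161.9,120,-83.8,12)
E
```

```text
time_s: 27.0
eef_pos: [664.3, -183.9, 12.1]
ee_rot: [0.0, 0.656, 0.755, 0.0]
force: [-0.3, 0.1, 0.7]
grip_width: 0.747
grip_force: 44.4
time_s: 27.8
eef_pos: [665.0, -184.3, 90.1]
ee_rot: [0.002, 0.656, 0.755, 0.001]
force: [0.1, -0.5, -0.5]
grip_width: 0.937
grip_force: 0.0
12 rows: [ 0.165 -0.705 -0.096] turn [0.    0.    0.019] | now [ 665.4 -184.5   91.2] -81.93
```

View pics/q2b.png

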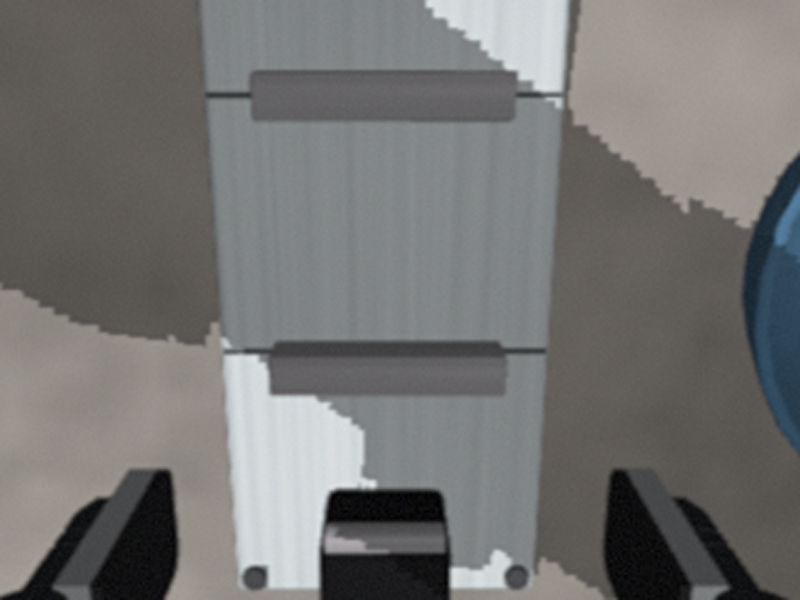

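Both bars are on the bed, at (384,95) and (388,370). I'll measure bar1 against its line numerically.

Run:
```python
from h import *
T=np.load("q2.npy");C=cam("wrist",T)
c,s=np.cos(np.radians(8.1)),np.sin(np.radians(8.1));A=np.array([[c,s],[-s,c]]);H=np.array([659.2,-148.3])
f=lambda uv,z: np.round((unproj(C,np.array(uv)/2.5+[99.7,59.7],z)[:,:2]-H)@A.T,1).tolist()
print("lines",f([[225,351],[546,351],[207,95],[562,95]],12))
print("bar1 top",f([[270,358],[502,358],[506,394],[270,394]],26),"bottom front",f([[276,342],[500,342]],12))
print("bar0 top",f([[251,88],[516,88],[516,120],[251,120]],26),f([[251,71],[516,71]],12))
```

```text
lines [[-47.4, -37.2], [47.1, -37.3], [-47.7, 35.2], [46.9, 35.3]]
bar1 top [[-32.1, -34.2], [32.0, -34.2], [33.6, -45.0], [-32.6, -45.0]] bottom front [[-32.3, -34.4], [33.4, -34.5]]
bar0 top [[-33.6, 37.4], [32.4, 37.5], [32.7, 29.8], [-34.0, 29.7]] [[-35.6, 41.3], [34.3, 41.4]]
```

Bar1 sits about 2.7 mm short of its line. I'll regrip its ends and nudge it.

```bash
python3 -m crank '[[[0,0,0.5,0,0,0,80],[0,0,1,0,0,0,80],[0,0,1,0,0,0,80],[0,0,0.6,0,0,0,80],[0,0,0,0,0,0,80],[0,0,0,0,0,0,74],[0,0,0,0,0,0,68],[0,0,0,0,0,0,62]]]' 40
python3 -m crank '[[[0,0,0,0,0,0,62],[0,0,0,0,0,0,62],[0,0,-0.06,0,0,0,62],[0.054,0,0,0,0,0,62],[0.054,0,0,0,0,0,62],[0,0,0,0,0,0,62],[0,0,0.04,0,0,0,62],[0,0,0,0,0,0,62]]]'
python3 -m crank '[[[0,0,0,0,0,0,67],[0,0,0,0,0,0,72],[0,0,0,0,0,0,80],[0,0,-0.5,0,0,0,80],[0,0,-1,0,0,0,80],[0,0,-1,0,0,0,80],[0,0,-0.5,0,0,0,80],[0,0,0,0,0,0,80]]]'
python3 - <<'E'
from h import *
T=tool();im=capture("wrist");np.save("q3.npy",T);cv2.imwrite("pics/q3.png",im);cv2.imwrite("pics/q3b.png",cv2.resize(im[60:300,100:420],(800,600),interpolation=cv2.INTER_CUBIC))
g=cv2.cvtColor(cv2.imread("pics/q3b.png"),6); print(g[320:410:2,388].tolist()); print(g[335:365,245].tolist())
go(449.5,-161.9,120,-83.8,12)
E
```

```text
time_s: 28.65
eef_pos: [664.9, -184.2, 11.0]
ee_rot: [0.001, 0.656, 0.755, 0.0]
force: [0.1, -0.5, 2.9]
grip_width: 0.753
grip_force: 44.6
time_s: 29.45
eef_pos: [663.9, -181.2, 10.9]
ee_rot: [0.0, 0.656, 0.755, 0.0]
force: [-3.5, 2.0, 9.5]
grip_width: 0.757
grip_force: 45.1
time_s: 30.25
eef_pos: [664.6, -181.6, 87.1]
ee_rot: [0.002, 0.656, 0.755, 0.001]
force: [-0.2, -0.4, -0.1]
grip_width: 0.937
grip_force: 0.0
[134, 134, 136, 135, 134, 134, 135, 135, 134, 137, 137, 123, 97, 72, 65, 60, 64, 68, 68, 70, 83, 94, 97, 96, 100, 101, 101, 102, 103, 103, 100, 100, 101, 98, 99, 98, 96, 97, 103, 112, 126, 134, 136, 136, 136]
[128, 128, 128, 128, 128, 128, 128, 129, 130, 130, 130, 129, 128, 127, 126, 126, 126, 126, 127, 131, 134, 140, 145, 150, 157, 162, 155, 134, 114, 107]
12 rows: [ 0.154 -0.701 -0.116] turn [0.    0.    0.019] | now [ 663.9 -181.3   85.1] -81.93
```

```bash
python3 -m crank '[[[0.154,-0.7,-0.2,0,0,0.019,82],[0.154,-0.7,-0.2,0,0,0.019,82],[0.154,-0.7,-0.2,0,0,0.019,82],[0.154,-0.7,-0.1,0,0,0.019,82],[0.154,-0.7,-0.1,0,0,0.019,82],[0.154,-0.7,-0.1,0,0,0.019,82],[0.154,-0.7,-0.1,0,0,0.019,82],[0.154,-0.7,-0.1,0,0,0.019,82]]]' >/dev/null
python3 -m crank '[[[0.154,-0.7,-0.1,0,0,0.019,82],[0.154,-0.7,-0.1,0,0,0.019,82],[0.154,-0.7,-0.1,0,0,0.019,82],[0.154,-0.7,0,0,0,0.019,82],[0,0,0,0,0,0,82],[0,0,0,0,0,0,82],[0,0,0,0,0,0,82],[0,0,0,0,0,0,82]]]' >/dev/null
python3 - <<'E'
from fit import *
T=tool();im=capture("wrist");cv2.imwrite("pics/s1.png",im);cv2.imwrite("pics/s1b.png",cv2.resize(im,(640,480)))
p,f,_,_=fit(im,T,"brown",(50,150,24),(449.5,-161.9,.11),pad=25);print(np.round(p,2),f,np.degrees(p[2]))
go(*p[:2],5,np.degrees(p[2])-90,8)
E
```

```text
[ 4.4866e+02 -1.6194e+02  1.1000e-01] 0.04354051760712774 6.567865853732144
8 rows: [-0.    -0.007  0.572] turn [ 0.     0.    -0.005] | now [ 450.  -161.8  119.5] -83.74
```

View pics/s1b.png

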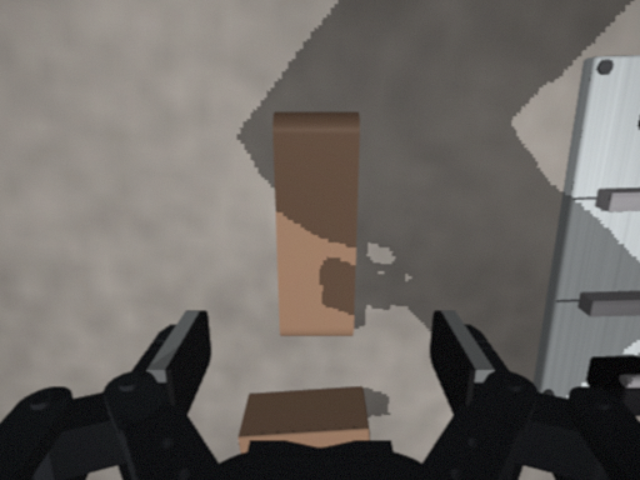

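The stone lies between the fingers at (317,225), aligned, and both bars are still on their lines at right. I'll descend and grip.

```bash
python3 -m crank '[[[0,-0.01,0.7,0,0,0,82],[0,-0.01,0.7,0,0,0,82],[0,-0.01,0.7,0,0,0,82],[0,-0.01,0.7,0,0,0,82],[0,-0.01,0.7,0,0,0,82],[0,-0.01,0.7,0,0,0,82],[0,0,0.38,0,0,0,82],[0,0,0,0,0,0,70]]]' 80
python3 -m crank '[[[0,0,0,0,0,0,55],[0,0,0,0,0,0,44],[0,0,0,0,0,0,44],[0,0,0,0,0,0,44],[0,0,0,0,0,0,44],[0,0,0,0,0,0,44],[0,0,0,0,0,0,44],[0,0,-0.2,0,0,0,44]]]'
python3 -m crank '[[[0,0,-0.5,0,0,0,44],[0,0,-1,0,0,0,44],[0,0,-1,0,0,0,44],[0,0,-1,0,0,0,44],[0,0,-0.5,0,0,0,44],[0,0,0,0,0,0,44],[0,0,0,0,0,0,44],[0,0,0,0,0,0,44]]]'
python3 - <<'E'
from h import *
go(659.2,-148.0,112,-81.9,12)
E
```

```text
time_s: 32.75
eef_pos: [447.8, -161.6, 4.3]
ee_rot: [-0.001, 0.668, 0.745, -0.0]
force: [0.5, -0.2, 0.2]
grip_width: 0.824
grip_force: 0.0
time_s: 33.55
eef_pos: [448.0, -161.8, 10.5]
ee_rot: [-0.0, 0.668, 0.745, -0.0]
force: [-0.7, -0.6, -5.2]
grip_width: 0.561
grip_force: 83.4
time_s: 34.35
eef_pos: [447.6, -161.7, 109.5]
ee_rot: [-0.001, 0.668, 0.745, -0.0]
force: [-0.5, 0.6, -4.4]
grip_width: 0.567
grip_force: 84.1
12 rows: [-0.042  0.706 -0.008] turn [ 0.     0.    -0.019] | now [ 447.6 -161.7  109.5] -83.76
```

```bash
python3 -m crank '[[[-0.042,0.5,0,0,0,-0.019,44],[-0.042,0.706,0,0,0,-0.019,44],[-0.042,0.706,0,0,0,-0.019,44],[-0.042,0.706,0,0,0,-0.019,44],[-0.042,0.706,0,0,0,-0.019,44],[-0.042,0.706,0,0,0,-0.019,44],[-0.042,0.706,0,0,0,-0.019,44],[-0.042,0.706,0,0,0,-0.019,44]]]' >/dev/null
python3 -m crank '[[[-0.042,0.706,0,0,0,-0.019,44],[-0.042,0.706,0,0,0,-0.019,44],[-0.042,0.706,0,0,0,-0.019,44],[-0.042,0.706,0,0,0,-0.019,44],[0,0.2,0,0,0,0,44],[0,0,0.4,0,0,0,44],[0,0,0.4,0,0,0,44],[0,0,0,0,0,0,44]]]' >/dev/null
python3 -m crank '[[[0,0,0,0,0,0,44],[0,0,0,0,0,0,44],[0,0,0,0,0,0,44],[0,0,0,0,0,0,44],[0,0,0,0,0,0,44],[0,0,0,0,0,0,44],[0,0,0,0,0,0,44],[0,0,0,0,0,0,44]]]'
python3 - <<'E'
from h import *
T=tool();im=capture("wrist");np.save("s2.npy",T);cv2.imwrite("pics/s2.png",im);cv2.imwrite("pics/s2b.png",cv2.resize(im[:330,80:440],(640,587),interpolation=cv2.INTER_CUBIC))
go(659.2,-148.0,75,-81.9,8)
E
```

```text
time_s: 36.75
eef_pos: [659.7, -148.2, 90.2]
ee_rot: [-0.0, 0.656, 0.755, -0.0]
force: [-0.2, 0.9, -4.5]
grip_width: 0.564
grip_force: 84.0
8 rows: [ 0.001 -0.002  0.076] turn [ 0.     0.    -0.001] | now [ 659.7 -148.2   90.3] -81.93
```

View pics/s2b.png

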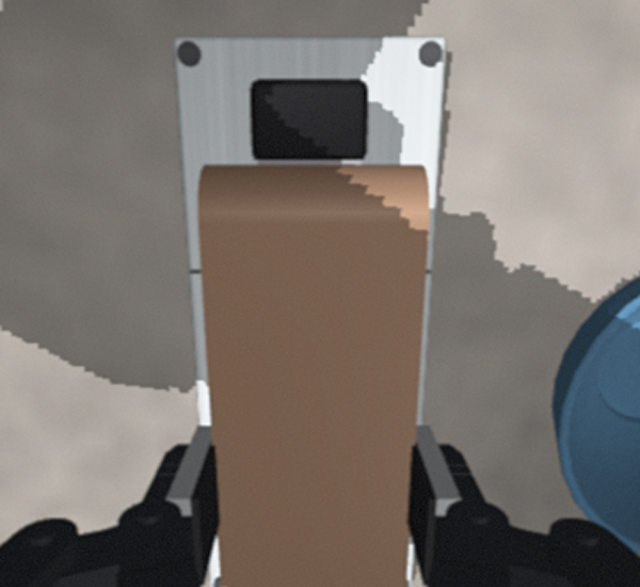

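I've now viewed 15 pictures, one over the limit of 14, so I won't view any more and will work from numbers only. This one shows the stone (column 314) about 1 mm right of the jaw (column 309), with its end at row 165 just short of the jaw at row 158. I'll work out where the stone's end is relative to the holder.

Run:
```python
from h import *
T=np.load("s2.npy");C=cam("wrist",T)
c,s=np.cos(np.radians(8.1)),np.sin(np.radians(8.1));A=np.array([[c,s],[-s,c]]);H=np.array([659.2,-148.3])
f=lambda uv,z: np.round((unproj(C,np.array(uv)/1.778+[79.7,-.3],z)[:,:2]-H)@A.T,1).tolist()
print("end",f([[314,165]],97),"tcp",(T[:2,3]-H)@A.T)
print("line",f([[193,271],[430,271]],12),"bed end",f([[178,38],[443,38]],12),"jaw top",f([[253,158],[366,158],[253,80],[366,80]],49), "stone sides top",f([[207,260],[424,260]],109))
```

```text
end [[0.8, 77.0]] tcp [0.48657893 0.01382519]
line [[-46.8, 35.1], [46.8, 35.2]] bed end [[-46.7, 117.7], [46.0, 117.8]] jaw top [[-18.0, 78.0], [17.0, 78.1], [-17.3, 100.2], [16.3, 100.2]] stone sides top [[-22.9, 57.1], [25.1, 57.1]]
```

```bash
python3 -m crank '[[[-0.06,-0.03,0.3,0,0,0,44],[0,0,0.3,0,0,0,44],[0,0,0.3,0,0,0,44],[0,0,0.3,0,0,0,44],[0,0,0.3,0,0,0,44],[0,0,0,0,0,0,44],[0,0,0,0,0,0,44],[0,0,0,0,0,0,44]]]'
python3 -m crank '[[[0,0,0.04,0,0,0,44],[0,0,0.04,0,0,0,44],[0,0,0.04,0,0,0,44],[0,0,0.04,0,0,0,44],[0,0,0,0,0,0,44],[0,0,0,0,0,0,44],[0,0,0,0,0,0,44],[0,0,0,0,0,0,44]]]'
```

```text
time_s: 37.6
eef_pos: [659.4, -149.8, 53.2]
ee_rot: [0.0, 0.656, 0.755, 0.0]
force: [-1.0, 0.1, -5.5]
grip_width: 0.564
grip_force: 84.2
time_s: 38.4
eef_pos: [659.5, -150.3, 49.2]
ee_rot: [0.001, 0.656, 0.755, 0.0]
force: [1.7, -5.6, 0.4]
grip_width: 0.561
grip_force: 84.6
```

The stone touches the sprung side first (Fy −5.6 N), so I'll shift about 1.5 mm toward the fixed jaw and continue down.

```bash
python3 -m crank '[[[-0.03,0,0,0,0,0,44],[-0.03,0,0,0,0,0,44],[0,0,0.03,0,0,0,44],[0,0,0.03,0,0,0,44],[0,0,0,0,0,0,44],[0,0,0,0,0,0,44],[0,0,0,0,0,0,44],[0,0,0,0,0,0,44]]]'
```

```text
time_s: 39.2
eef_pos: [659.5, -151.6, 47.4]
ee_rot: [0.0, 0.656, 0.755, -0.0]
force: [-0.0, -5.0, 0.4]
grip_width: 0.563
grip_force: 84.9
```

```bash
python3 -m crank '[[[-0.04,0,0,0,0,0,44],[-0.04,0,0,0,0,0,44],[0,0,0,0,0,0,44],[0,0,0,0,0,0,44],[0,0,0,0,0,0,44],[0,0,0,0,0,0,44],[0,0,0,0,0,0,44],[0,0,0,0,0,0,44]]]'
python3 -m crank '[[[0,0,0.02,0,0,0,44],[0,0,0.02,0,0,0,44],[0,0,0,0,0,0,44],[0,0,0,0,0,0,44],[0,0,0,0,0,0,44],[0,0,0,0,0,0,44],[0,0,0,0,0,0,44],[0,0,0,0,0,0,44]]]'
```

```text
time_s: 40.0
eef_pos: [659.5, -151.9, 47.2]
ee_rot: [-0.001, 0.655, 0.755, 0.0]
force: [-1.9, 5.2, 2.9]
grip_width: 0.562
grip_force: 85.0
time_s: 40.8
eef_pos: [659.6, -152.0, 46.9]
ee_rot: [-0.001, 0.655, 0.755, 0.0]
force: [-3.2, 6.2, 6.6]
grip_width: 0.563
grip_force: 85.7
```

Both rollers are now in contact and the stone rests on them. I'll relax sideways slightly and release gently.

```bash
python3 -m crank '[[[0.03,0,0,0,0,0,44],[0,0,0,0,0,0,44],[0,0,0,0,0,0,49],[0,0,0,0,0,0,51],[0,0,0,0,0,0,53],[0,0,0,0,0,0,56],[0,0,0,0,0,0,60],[0,0,0,0,0,0,64]]]'
python3 -m crank '[[[0,0,-0.4,0,0,0,70],[0,0,-0.6,0,0,0,75],[0,0,-1,0,0,0,75],[0,0,-1,0,0,0,75],[0,0,-1,0,0,0,60],[0,0,0,0,0,0,0],[0,0,0,0,0,0,0],[0,0,0,0,0,0,0]]]'
python3 - <<'E'
from fit import *
T=tool();im=capture("wrist");np.save("s3.npy",T);cv2.imwrite("pics/s3.png",im)
for z in(38,41,44):
    p,f,_,_=fit(im,T,"brown",(50,150,24),(659,-149,.14),pad=25,z0=z);print(z,np.round(p,2),round(f,3),round(np.degrees(p[2]),1))
go(659.2,-148.3,75,-81.9,4)
E
```

```text
time_s: 41.6
eef_pos: [659.5, -152.5, 46.1]
ee_rot: [-0.0, 0.656, 0.755, -0.0]
force: [-0.3, -0.5, -0.1]
grip_width: 0.751
grip_force: 0.0
time_s: 42.4
eef_pos: [659.1, -152.4, 145.5]
ee_rot: [-0.001, 0.656, 0.755, -0.0]
force: [0.2, -0.0, -0.7]
grip_width: 0.196
grip_force: 0.0
38 [ 6.6070e+02 -1.5178e+02  1.4000e-01] 0.073 8.2
41 [ 6.6077e+02 -1.5161e+02  1.5000e-01] 0.092 8.4
44 [ 6.6027e+02 -1.5159e+02  1.4000e-01] 0.113 8.1
4 rows: [0.04  0.007 0.703] turn [ 0.     0.    -0.001] | now [ 659.1 -152.4  145.3] -81.94
```

```bash
python3 -m crank '[[[0.04,0,0.7,0,0,0,0],[0.04,0,0.7,0,0,0,0],[0.04,0,0.7,0,0,0,0],[0.04,0,0.7,0,0,0,0],[0,0,0,0,0,0,0],[0,0,0,0,0,0,0],[0,0,0.1,0,0,0,0],[0,0,0,0,0,0,0]]]'
python3 -m crank '[[[0,0,0.04,0,0,0,0],[0,0,0.04,0,0,0,0],[0,0,0.04,0,0,0,0],[0,0,0.04,0,0,0,0],[0,0,0.04,0,0,0,0],[0,0,0.04,0,0,0,0],[0,0,0.04,0,0,0,0],[0,0,0,0,0,0,0]]]'
```

```text
time_s: 43.25
eef_pos: [659.2, -148.7, 74.3]
ee_rot: [0.0, 0.656, 0.755, 0.0]
force: [-0.0, -0.6, -0.0]
grip_width: 0.001
grip_force: 0.0
time_s: 44.05
eef_pos: [658.9, -148.6, 66.6]
ee_rot: [-0.0, 0.656, 0.755, -0.0]
force: [-0.0, -0.1, 0.1]
grip_width: 0.002
grip_force: 0.0
```

```bash
for i in 1; do python3 -m crank '[[[0,0,0.04,0,0,0,0],[0,0,0.04,0,0,0,0],[0,0,0.04,0,0,0,0],[0,0,0,0,0,0,0],[0,0,0,0,0,0,0],[0,0,0,0,0,0,0],[0,0,0,0,0,0,0],[0,0,0,0,0,0,0]]]'; done
python3 -m crank '[[[0,0,0.04,0,0,0,0],[0,0,0.04,0,0,0,0],[0,0,0,0,0,0,0],[0,0,0,0,0,0,0],[0,0,0,0,0,0,0],[0,0,0,0,0,0,0],[0,0,0,0,0,0,0],[0,0,0,0,0,0,0]]]'
```

```text
time_s: 44.85
eef_pos: [659.3, -148.7, 64.7]
ee_rot: [0.001, 0.656, 0.755, 0.0]
force: [-1.9, 1.5, 5.6]
grip_width: 0.002
grip_force: 2.8
time_s: 45.65
eef_pos: [659.7, -148.4, 63.5]
ee_rot: [0.001, 0.656, 0.755, 0.001]
force: [-1.7, 2.5, 9.9]
grip_width: -0.004
grip_force: 4.9
```

```bash
python3 -m crank '[[[0,0,0.04,0,0,0,0],[0,0,0.04,0,0,0,0],[0,0,0.04,0,0,0,0],[0,0,0.04,0,0,0,0],[0,0,0,0,0,0,0],[0,0,0,0,0,0,0],[0,0,0,0,0,0,0],[0,0,0,0,0,0,0]]]'
python3 -m crank '[[[0,0,0.04,0,0,0,0],[0,0,0.04,0,0,0,0],[0,0,0.04,0,0,0,0],[0,0,0,0,0,0,0],[0,0,0,0,0,0,0],[0,0,0,0,0,0,0],[0,0,0,0,0,0,0],[0,0,0,0,0,0,0]]]'
```

```text
time_s: 46.45
eef_pos: [659.0, -148.6, 57.7]
ee_rot: [0.0, 0.656, 0.755, -0.0]
force: [0.1, -0.1, 0.9]
grip_width: 0.001
grip_force: 0.0
time_s: 47.25
eef_pos: [659.2, -148.6, 55.4]
ee_rot: [0.0, 0.656, 0.755, 0.0]
force: [-1.5, 0.6, 5.1]
grip_width: 0.005
grip_force: 2.8
```

```bash
python3 -m crank '[[[0,0,0.04,0,0,0,0],[0,0,0.04,0,0,0,0],[0,0,0.04,0,0,0,0],[0,0,0,0,0,0,0],[0,0,0,0,0,0,0],[0,0,0,0,0,0,0],[0,0,0,0,0,0,0],[0,0,0,0,0,0,0]]]'
```

```text
time_s: 48.05
eef_pos: [659.7, -148.7, 54.5]
ee_rot: [0.001, 0.656, 0.755, 0.0]
force: [-6.0, 2.2, 18.2]
grip_width: 0.003
grip_force: 9.0
```

```bash
python3 -m crank '[[[0,0,0.04,0,0,0,0],[0,0,0.04,0,0,0,0],[0,0,0.04,0,0,0,0],[0,0,0,0,0,0,0],[0,0,0,0,0,0,0],[0,0,0,0,0,0,0],[0,0,0,0,0,0,0],[0,0,0,0,0,0,0]]]'
```

```text
time_s: 48.85
eef_pos: [660.0, -148.8, 54.1]
ee_rot: [0.002, 0.655, 0.755, 0.001]
force: [-12.2, 4.9, 33.7]
grip_width: 0.003
grip_force: 16.9
```

The force rises at z≈54 and the seated top should be at 50, so one end is still high. I'll back off and probe the +y end.

```bash
python3 -m crank '[[[0,0,-0.3,0,0,0,0],[0,0,-0.6,0,0,0,0],[0.6,0,0,0,0,0,0],[0.6,0,0,0,0,0,0],[0.6,0,0,0,0,0,0],[0.4,0,0,0,0,0,0],[0,0,0,0,0,0,0],[0,0,0,0,0,0,0]]]'
python3 -m crank '[[[0,0,0.06,0,0,0,0],[0,0,0.06,0,0,0,0],[0,0,0.06,0,0,0,0],[0,0,0.06,0,0,0,0],[0,0,0,0,0,0,0],[0,0,0,0,0,0,0],[0,0,0,0,0,0,0],[0,0,0,0,0,0,0]]]'
```

```text
time_s: 49.65
eef_pos: [651.3, -94.0, 71.1]
ee_rot: [-0.0, 0.655, 0.755, -0.0]
force: [0.1, 0.2, 0.5]
grip_width: 0.003
grip_force: 0.0
time_s: 50.45
eef_pos: [651.3, -94.1, 65.3]
ee_rot: [0.0, 0.656, 0.755, 0.0]
force: [0.2, -0.1, 0.7]
grip_width: -0.006
grip_force: 0.0
```

```bash
python3 -m crank '[[[0,0,0.06,0,0,0,0],[0,0,0.06,0,0,0,0],[0,0,0.06,0,0,0,0],[0,0,0,0,0,0,0],[0,0,0,0,0,0,0],[0,0,0,0,0,0,0],[0,0,0,0,0,0,0],[0,0,0,0,0,0,0]]]'
python3 -m crank '[[[0,0,0.06,0,0,0,0],[0,0,0.04,0,0,0,0],[0,0,0.04,0,0,0,0],[0,0,0,0,0,0,0],[0,0,0,0,0,0,0],[0,0,0,0,0,0,0],[0,0,0,0,0,0,0],[0,0,0,0,0,0,0]]]'
```

```text
time_s: 51.25
eef_pos: [651.3, -94.1, 60.8]
ee_rot: [0.0, 0.656, 0.755, 0.0]
force: [0.1, -0.1, -0.5]
grip_width: 0.001
grip_force: 0.0
time_s: 52.05
eef_pos: [651.3, -94.1, 57.3]
ee_rot: [0.0, 0.656, 0.755, -0.0]
force: [0.7, 0.2, -0.1]
grip_width: 0.002
grip_force: 0.0
```

```bash
python3 -m crank '[[[0,0,0.05,0,0,0,0],[0,0,0.05,0,0,0,0],[0,0,0,0,0,0,0],[0,0,0,0,0,0,0],[0,0,0,0,0,0,0],[0,0,0,0,0,0,0],[0,0,0,0,0,0,0],[0,0,0,0,0,0,0]]]'
python3 -m crank '[[[0,0,0.04,0,0,0,0],[0,0,0.04,0,0,0,0],[0,0,0,0,0,0,0],[0,0,0,0,0,0,0],[0,0,0,0,0,0,0],[0,0,0,0,0,0,0],[0,0,0,0,0,0,0],[0,0,0,0,0,0,0]]]'
```

```text
time_s: 52.85
eef_pos: [651.3, -94.1, 54.8]
ee_rot: [0.0, 0.656, 0.755, 0.0]
force: [-0.3, 0.1, -0.4]
grip_width: -0.001
grip_force: 0.0
time_s: 53.65
eef_pos: [651.3, -94.1, 52.8]
ee_rot: [0.0, 0.656, 0.755, 0.0]
force: [0.3, 0.4, -0.7]
grip_width: 0.002
grip_force: 0.0
```

The +y end is already down (below 52.8), so the fixed-jaw end is high. I'll press there.

```bash
python3 -m crank '[[[0,0,-0.6,0,0,0,0],[0,0,-0.4,0,0,0,0],[-0.8,0,0,0,0,0,0],[-0.8,0,0,0,0,0,0],[-0.8,0,0,0,0,0,0],[-0.8,0,0,0,0,0,0],[-0.8,0,0,0,0,0,0],[-0.4,0,0,0,0,0,0]]]'
python3 -m crank '[[[0,0,0.06,0,0,0,0],[0,0,0.06,0,0,0,0],[0,0,0.06,0,0,0,0],[0,0,0.06,0,0,0,0],[0,0,0,0,0,0,0],[0,0,0,0,0,0,0],[0,0,0,0,0,0,0],[0,0,0,0,0,0,0]]]'
python3 -m crank '[[[0,0,0.06,0,0,0,0],[0,0,0.06,0,0,0,0],[0,0,0,0,0,0,0],[0,0,0,0,0,0,0],[0,0,0,0,0,0,0],[0,0,0,0,0,0,0],[0,0,0,0,0,0,0],[0,0,0,0,0,0,0]]]'
```

```text
time_s: 54.45
eef_pos: [666.4, -206.1, 77.1]
ee_rot: [-0.0, 0.657, 0.754, -0.0]
force: [-0.0, 0.6, -0.1]
grip_width: -0.001
grip_force: 0.0
time_s: 55.25
eef_pos: [666.7, -203.0, 71.9]
ee_rot: [0.0, 0.656, 0.755, 0.0]
force: [0.3, -0.9, -1.3]
grip_width: -0.001
grip_force: 0.0
time_s: 56.05
eef_pos: [666.7, -203.1, 68.8]
ee_rot: [0.0, 0.656, 0.755, -0.0]
force: [0.4, 0.2, -0.0]
grip_width: -0.003
grip_force: 0.0
```

```bash
python3 -m crank '[[[0,0,0.06,0,0,0,0],[0,0,0.06,0,0,0,0],[0,0,0.06,0,0,0,0],[0,0,0,0,0,0,0],[0,0,0,0,0,0,0],[0,0,0,0,0,0,0],[0,0,0,0,0,0,0],[0,0,0,0,0,0,0]]]'
python3 -m crank '[[[0,0,0.06,0,0,0,0],[0,0,0.06,0,0,0,0],[0,0,0,0,0,0,0],[0,0,0,0,0,0,0],[0,0,0,0,0,0,0],[0,0,0,0,0,0,0],[0,0,0,0,0,0,0],[0,0,0,0,0,0,0]]]'
```

```text
time_s: 56.85
eef_pos: [666.7, -203.1, 64.3]
ee_rot: [0.0, 0.656, 0.755, -0.0]
force: [0.3, 0.1, -0.5]
grip_width: -0.0
grip_force: 0.0
time_s: 57.65
eef_pos: [666.7, -203.0, 61.3]
ee_rot: [-0.0, 0.656, 0.755, -0.0]
force: [0.5, 0.4, 0.1]
grip_width: -0.002
grip_force: 0.1
```

```bash
python3 -m crank '[[[0,0,0.05,0,0,0,0],[0,0,0.05,0,0,0,0],[0,0,0,0,0,0,0],[0,0,0,0,0,0,0],[0,0,0,0,0,0,0],[0,0,0,0,0,0,0],[0,0,0,0,0,0,0],[0,0,0,0,0,0,0]]]'
python3 -m crank '[[[0,0,0.04,0,0,0,0],[0,0,0.04,0,0,0,0],[0,0,0,0,0,0,0],[0,0,0,0,0,0,0],[0,0,0,0,0,0,0],[0,0,0,0,0,0,0],[0,0,0,0,0,0,0],[0,0,0,0,0,0,0]]]'
```

```text
time_s: 58.45
eef_pos: [667.1, -203.2, 59.9]
ee_rot: [0.001, 0.656, 0.755, 0.0]
force: [-1.9, 0.6, 5.7]
grip_width: -0.0
grip_force: 3.4
time_s: 59.25
eef_pos: [667.4, -203.2, 58.8]
ee_rot: [0.001, 0.656, 0.755, 0.0]
force: [-2.4, 2.1, 10.8]
grip_width: -0.003
grip_force: 5.6
```

Contact at 60, so this end is high. I'll keep pressing.

```bash
python3 -m crank '[[[0,0,0.04,0,0,0,0],[0,0,0.04,0,0,0,0],[0,0,0.04,0,0,0,0],[0,0,0,0,0,0,0],[0,0,0,0,0,0,0],[0,0,0,0,0,0,0],[0,0,0,0,0,0,0],[0,0,0,0,0,0,0]]]'
python3 -m crank '[[[0,0,0.04,0,0,0,0],[0,0,0.04,0,0,0,0],[0,0,0,0,0,0,0],[0,0,0,0,0,0,0],[0,0,0,0,0,0,0],[0,0,0,0,0,0,0],[0,0,0,0,0,0,0],[0,0,0,0,0,0,0]]]'
```

```text
time_s: 60.05
eef_pos: [667.4, -203.6, 54.6]
ee_rot: [0.001, 0.656, 0.755, 0.0]
force: [1.4, -1.8, 4.7]
grip_width: -0.002
grip_force: 2.7
time_s: 60.85
eef_pos: [666.7, -203.0, 51.7]
ee_rot: [-0.0, 0.656, 0.755, -0.0]
force: [0.2, -0.9, 0.6]
grip_width: -0.006
grip_force: 0.0
```

```bash
python3 -m crank '[[[0,0,0.04,0,0,0,0],[0,0,0.04,0,0,0,0],[0,0,0.04,0,0,0,0],[0,0,0,0,0,0,0],[0,0,0,0,0,0,0],[0,0,0,0,0,0,0],[0,0,0,0,0,0,0],[0,0,0,0,0,0,0]]]'
```

```text
time_s: 61.65
eef_pos: [666.8, -203.1, 50.0]
ee_rot: [0.0, 0.656, 0.755, 0.0]
force: [-4.4, 2.2, 7.7]
grip_width: -0.002
grip_force: 4.2
```

```bash
python3 -m crank '[[[0,0,0.03,0,0,0,0],[0,0,0,0,0,0,0],[0,0,-0.4,0,0,0,0],[0,0,-0.3,0,0,0,0],[0.8,0,0,0,0,0,0],[0.8,0,0,0,0,0,0],[0.8,0,0,0,0,0,0],[0,0,0,0,0,0,0]]]'
python3 -m crank '[[[0.8,0,0,0,0,0,0],[0.8,0,0,0,0,0,0],[0.6,0,0,0,0,0,0],[0,0,0.2,0,0,0,0],[0,0,0.2,0,0,0,0],[0,0,0.2,0,0,0,0],[0,0,0,0,0,0,0],[0,0,0,0,0,0,0]]]'
python3 -m crank '[[[0,0,0.06,0,0,0,0],[0,0,0.04,0,0,0,0],[0,0,0.04,0,0,0,0],[0,0,0,0,0,0,0],[0,0,0,0,0,0,0],[0,0,0,0,0,0,0],[0,0,0,0,0,0,0],[0,0,0,0,0,0,0]]]'
```

```text
time_s: 62.45
eef_pos: [658.2, -141.0, 65.8]
ee_rot: [-0.0, 0.655, 0.756, 0.0]
force: [0.3, 0.1, -0.4]
grip_width: 0.004
grip_force: 0.0
time_s: 63.25
eef_pos: [650.6, -89.9, 50.1]
ee_rot: [0.0, 0.656, 0.755, -0.0]
force: [0.2, -1.3, 0.1]
grip_width: -0.003
grip_force: 0.2
time_s: 64.05
eef_pos: [650.8, -89.8, 49.9]
ee_rot: [0.001, 0.656, 0.755, -0.0]
force: [-10.0, 2.0, 23.1]
grip_width: 0.001
grip_force: 11.1
```

Both ends now stop at z≈50 under pressure, so the stone is seated and level. I'll lift, take an image and check the protruding bar ends numerically with a rectified profile at holder x=±29.

```bash
python3 -m crank '[[[0,0,-0.5,0,0,0,0],[0,0,-1,0,0,0,0],[0,0,-1,0,0,0,0],[-0.6,0,-1,0,0,0,0],[-0.7,0,-1,0,0,0,0],[-0.7,0,-1,0,0,0,0],[0,0,0,0,0,0,0],[0,0,0,0,0,0,0]]]'
cat > bars.py <<'E'
from fit import *
import sys
T=tool();im=capture("wrist");n=sys.argv[1];cv2.imwrite(f"pics/{n}.png",im);np.save(n+".npy",T);C=cam("wrist",T)
c,s=np.cos(np.radians(8.1)),np.sin(np.radians(8.1));Rh=np.array([[c,-s],[s,c]]);H=np.array([659.2,-148.3])
def warp(z,xs,ys):
    X,Y=np.meshgrid(xs,ys);P=np.c_[np.c_[X.ravel(),Y.ravel()]@Rh.T+H,np.full(X.size,z)]
    uv=proj(C,P).reshape(*X.shape,2).astype(np.float32);return cv2.remap(cv2.cvtColor(im,6),uv,None,cv2.INTER_LINEAR)
ys=np.arange(-60,61,2.)
for x in(-29,29): print(x,"z26:",[int(v) for v in warp(26,np.arange(x-2,x+3.),ys).mean(1)])
for x in(-42,42): print(x,"z12:",[int(v) for v in warp(12,np.arange(x-2,x+3.),ys).mean(1)])
print(np.round(T[:3,3]))
E
python3 bars.py r1
python3 - <<'E'
from h import *
go(456.3,-301.4,120,10.3,16)
E
```

```text
time_s: 64.85
eef_pos: [657.4, -138.9, 184.1]
ee_rot: [-0.0, 0.656, 0.755, 0.0]
force: [0.0, -0.4, 0.1]
grip_width: 0.001
grip_force: 0.0
-29 z26: [225, 224, 225, 225, 225, 224, 223, 223, 224, 191, 168, 173, 173, 171, 162, 106, 90, 156, 224, 224, 224, 222, 222, 222, 220, 217, 174, 139, 136, 137, 137, 138, 137, 138, 138, 137, 137, 138, 136, 137, 138, 138, 139, 138, 138, 110, 102, 104, 104, 105, 100, 74, 122, 138, 137, 138, 138, 138, 137, 137, 137]
29 z26: [135, 119, 117, 119, 118, 119, 120, 120, 121, 106, 97, 99, 102, 100, 99, 84, 77, 96, 119, 119, 120, 121, 121, 121, 121, 120, 121, 121, 122, 123, 122, 122, 123, 122, 124, 125, 125, 122, 122, 123, 124, 125, 125, 124, 123, 105, 100, 101, 105, 104, 101, 81, 116, 127, 126, 127, 126, 126, 127, 126, 127]
-42 z12: [223, 223, 223, 223, 223, 224, 223, 223, 223, 223, 222, 159, 198, 225, 223, 223, 223, 223, 223, 224, 224, 224, 224, 224, 224, 226, 203, 162, 136, 138, 139, 138, 139, 139, 139, 139, 139, 139, 140, 139, 140, 139, 140, 141, 140, 141, 141, 122, 108, 142, 140, 140, 140, 140, 140, 140, 140, 140, 140, 140, 139]
42 z12: [162, 150, 140, 137, 138, 138, 137, 137, 137, 137, 138, 105, 106, 139, 137, 137, 137, 137, 137, 137, 137, 138, 137, 138, 138, 138, 139, 138, 139, 139, 140, 139, 140, 140, 139, 140, 140, 140, 140, 140, 141, 142, 142, 142, 141, 142, 143, 124, 95, 143, 142, 142, 142, 142, 142, 142, 142, 141, 142, 141, 142]
[ 657. -139.  184.]
16 rows: [ 0.153 -0.706  0.158] turn [ 0.     0.    -0.721] | now [ 657.2 -138.3  183.3] -81.94
```

Both bars are within 1 mm of their lines and parallel, held under the stone. Now the slips, starting with slip C.

```bash
python3 -m crank '[[[0.153,-0.706,0,0,0,-0.721,0],[0.153,-0.706,0,0,0,-0.721,0],[0.153,-0.706,0,0,0,-0.721,20],[0.153,-0.706,0,0,0,-0.721,50],[0.153,-0.706,0,0,0,-0.721,50],[0.153,-0.706,0,0,0,-0.721,50],[0.153,-0.706,0,0,0,-0.721,50],[0.153,-0.706,0,0,0,-0.721,50]]]' >/dev/null
python3 -m crank '[[[0.153,-0.706,0.3,0,0,-0.721,50],[0.153,-0.706,0.3,0,0,-0.721,50],[0.153,-0.706,0.3,0,0,-0.721,50],[0.153,-0.706,0.3,0,0,-0.721,50],[0.153,-0.706,0.3,0,0,-0.721,50],[0.153,-0.706,0.3,0,0,-0.721,50],[0.153,-0.706,0.3,0,0,-0.721,50],[0.153,-0.706,0.3,0,0,-0.721,50]]]' >/dev/null
python3 -m crank '[[[0,0,0,0,0,0,50],[0,0,0,0,0,0,50],[0,0,0,0,0,0,50],[0,0,0,0,0,0,50],[0,0,0,0,0,0,50],[0,0,0,0,0,0,50],[0,0,0,0,0,0,50],[0,0,0,0,0,0,50]]]'
cat > slip.py <<'E'
from fit import *
import sys
x,y,a=map(float,sys.argv[1:4]); T=tool();im=capture("wrist");cv2.imwrite("pics/slip.png",im)
p,f,_,m=fit(im,T,"brown",(90,20,45),(x,y,np.radians(a)),pad=15);a=np.degrees(p[2]);print(np.round(p[:2],1),round(a,1),"1-IoU",round(f,3),"mask bottom",cv2.boundingRect(m))
go(p[0],p[1],23,a,5)
E
python3 slip.py 456.3 -301.4 10.3
```

```text
time_s: 67.3
eef_pos: [456.7, -301.9, 124.5]
ee_rot: [0.0, -0.09, 0.996, -0.0]
force: [0.4, -0.1, -0.3]
grip_width: 0.584
grip_force: 0.0
[ 456.7 -301.1] 10.9 1-IoU 0.06 mask bottom (243, 129, 27, 122)
5 rows: [-0.001  0.006  0.812] turn [ 0.     0.    -0.013] | now [ 456.7 -301.9  124.5] 10.35
```

```bash
python3 -m crank '[[[0,0,0.81,0,0,0,50],[0,0,0.81,0,0,0,50],[0,0.02,0.81,0,0,0,50],[0,0.02,0.81,0,0,0,50],[0,0,0.81,0,0,-0.06,50],[0,0,0,0,0,0,40],[0,0,0,0,0,0,15],[0,0,0,0,0,0,15]]]' 60
python3 -m crank '[[[0,0,0,0,0,0,15],[0,0,0,0,0,0,15],[0,0,0,0,0,0,15],[0,0,-0.5,0,0,0,15],[0,0,-1,0,0,0,15],[0,0,-1,0,0,0,15],[0,0,-1,0,0,0,15],[0,0,-1,0,0,0,15]]]'
python3 - <<'E'
from h import *
import json
C=cam("wrist",np.load("w2.npy"));im=cv2.imread("pics/w2.png").astype(np.float32);rp=json.load(open("poses.json"))["rack"]
def warp(z,xs,ys,p):
    c,s=np.cos(p[2]),np.sin(p[2]);X,Y=np.meshgrid(xs,ys);P=np.c_[np.c_[X.ravel(),Y.ravel()]@np.array([[c,s],[-s,c]])+p[:2],np.full(X.size,z)]
    return cv2.remap(im,proj(C,P).reshape(*X.shape,2).astype(np.float32),None,cv2.INTER_LINEAR)
# chroma profile along rack y near both ends of posts
for x in (-40,0,40): 
    w=warp(26,np.arange(x-3,x+4.),np.arange(-118,119,2.),rp).mean(1); print(x,[int(v) for v in w[:,2]])
go(656.8,77.5,140,11.3,20)
E
```

```text
time_s: 68.15
eef_pos: [457.0, -301.5, 24.5]
ee_rot: [0.001, -0.094, 0.996, -0.001]
force: [0.2, -0.4, -2.2]
grip_width: 0.217
grip_force: 59.1
time_s: 68.95
eef_pos: [456.3, -300.6, 137.4]
ee_rot: [-0.0, -0.094, 0.996, 0.0]
force: [0.2, -0.7, -3.2]
grip_width: 0.221
grip_force: 59.2
-40 [90, 90, 97, 98, 96, 95, 99, 102, 102, 93, 73, 62, 75, 99, 101, 101, 101, 101, 101, 101, 102, 101, 100, 101, 107, 105, 103, 106, 108, 105, 102, 100, 103, 106, 107, 109, 111, 108, 96, 115, 164, 170, 169, 169, 169, 169, 170, 169, 170, 165, 120, 131, 176, 175, 171, 174, 178, 176, 170, 167, 170, 176, 178, 181, 185, 182, 159, 167, 172, 173, 172, 172, 173, 173, 173, 174, 168, 122, 95, 122, 174, 176, 171, 173, 177, 176, 170, 166, 169, 175, 177, 180, 184, 183, 165, 169, 174, 173, 174, 173, 173, 173, 172, 153, 116, 97, 67, 101, 153, 163, 160, 158, 161, 168, 169, 158, 141, 147, 150]
0 [89, 92, 102, 104, 103, 103, 107, 109, 106, 99, 79, 65, 80, 104, 108, 106, 107, 107, 107, 107, 107, 107, 106, 102, 107, 105, 105, 108, 109, 107, 102, 100, 102, 102, 106, 111, 153, 177, 134, 120, 173, 179, 178, 178, 178, 178, 178,
[... 332 characters left out ...]
 177, 168, 150, 142, 144]
40 [88, 92, 105, 108, 107, 108, 110, 111, 108, 102, 83, 71, 84, 95, 97, 96, 96, 97, 96, 96, 95, 95, 95, 100, 106, 105, 108, 110, 110, 107, 102, 101, 99, 124, 174, 185, 184, 174, 135, 124, 155, 157, 154, 150, 149, 149, 154, 156, 156, 140, 103, 131, 171, 173, 175, 179, 182, 177, 170, 166, 167, 165, 175, 184, 184, 175, 151, 151, 155, 153, 153, 159, 163, 161, 157, 144, 126, 101, 92, 124, 169, 173, 174, 179, 181, 178, 170, 167, 168, 165, 173, 183, 184, 178, 158, 152, 158, 161, 162, 161, 161, 155, 143, 124, 103, 92, 73, 110, 165, 178, 176, 175, 179, 183, 182, 172, 152, 139, 140]
20 rows: [-0.539  0.665 -0.005] turn [ 0.     0.    -0.003] | now [ 456.3 -300.6  137.4] 10.83
```

Rack slot edges sit within 0.5 mm of the fit. Carrying slip C to slot 1 (656.9, 77.1).

```bash
python3 -m crank '[[[-0.449,0.4,0,0,0,-0.003,15],[-0.449,0.554,0,0,0,-0.003,15],[-0.449,0.554,0,0,0,-0.003,15],[-0.449,0.554,0,0,0,-0.003,15],[-0.449,0.554,0,0,0,-0.003,15],[-0.449,0.554,0,0,0,-0.003,15],[-0.449,0.554,0,0,0,-0.003,15],[-0.449,0.554,0,0,0,-0.003,15]]]' >/dev/null
python3 -m crank '[[[-0.449,0.554,0,0,0,-0.003,15],[-0.449,0.554,0,0,0,-0.003,15],[-0.449,0.554,0,0,0,-0.003,15],[-0.449,0.554,0,0,0,-0.003,15],[-0.449,0.554,0,0,0,-0.003,15],[-0.449,0.554,0,0,0,-0.003,15],[-0.449,0.554,0,0,0,-0.003,15],[-0.449,0.554,0,0,0,-0.003,15]]]' >/dev/null
python3 -m crank '[[[-0.449,0.554,0,0,0,-0.003,15],[-0.449,0.554,0,0,0,-0.003,15],[-0.449,0.554,0,0,0,-0.003,15],[-0.449,0.554,0,0,0,-0.003,15],[-0.449,0.554,0,0,0,-0.003,15],[-0.449,0.554,0,0,0,-0.003,15],[-0.449,0.554,0,0,0,-0.003,15],[-0.449,0.5,0,0,0,-0.003,15]]]' >/dev/null
python3 -m crank '[[[0,0,0.4,0,0,0,15],[0,0,0.8,0,0,0,15],[0,0,0.8,0,0,0,15],[0,0,0.8,0,0,0,15],[0,0,0.2,0,0,0,15],[0,0,0,0,0,0,15],[0,0,0,0,0,0,15],[0,0,0,0,0,0,15]]]' >/dev/null
python3 - <<'E'
from h import *
go(656.9,77.1,33,11.3,6)
E
```

```text
6 rows: [0.003 0.035 0.193] turn [0.    0.    0.002] | now [658.3  72.   61.9] 11.4
```

```bash
python3 -m crank '[[[0.01,0.105,0,0,0,0,15],[0.01,0.105,0,0,0,0,15],[0,0,0,0,0,0,15],[0,0,0.2,0,0,0,15],[0,0,0.2,0,0,0,15],[0,0,0.2,0,0,0,15],[0,0,0.2,0,0,0,15],[0,0,0,0,0,0,15]]]'
```

```text
time_s: 72.95
eef_pos: [655.8, 77.1, 39.6]
ee_rot: [-0.001, -0.099, 0.995, 0.0]
force: [0.1, 0.3, -2.5]
grip_width: 0.219
grip_force: 59.1
```

```bash
python3 -m crank '[[[-0.03,0,0.1,0,0,0,15],[0,0,0.1,0,0,0,15],[0,0,0.08,0,0,0,15],[0,0,0,0,0,0,15],[0,0,0,0,0,0,15],[0,0,0,0,0,0,15],[0,0,0,0,0,0,15],[0,0,0,0,0,0,15]]]'
python3 -m crank '[[[0,0,0,0,0,0,24],[0,0,0,0,0,0,28],[0,0,0,0,0,0,32],[0,0,-0.6,0,0,0,34],[0,0,-1,0,0,0,34],[0,0,-1,0,0,0,34],[0,0,-1,0,0,0,34],[0,0,-0.5,0,0,0,34]]]'
python3 - <<'E'
from h import *
go(450.1,85.3,125,-2.1,12)
E
```

```text
time_s: 73.75
eef_pos: [657.1, 77.2, 33.8]
ee_rot: [0.0, -0.099, 0.995, -0.0]
force: [0.6, -0.4, -1.3]
grip_width: 0.218
grip_force: 59.1
time_s: 74.55
eef_pos: [657.9, 77.2, 139.9]
ee_rot: [0.002, -0.099, 0.995, -0.0]
force: [0.6, -1.6, -0.7]
grip_width: 0.401
grip_force: 0.0
12 rows: [0.689 0.09  0.05 ] turn [0.    0.    0.141] | now [657.9  77.2 139.9] 11.41
```

```bash
python3 -m crank '[[[0.689,0.09,0.05,0,0,0.141,45],[0.689,0.09,0.05,0,0,0.141,50],[0.689,0.09,0.05,0,0,0.141,50],[0.689,0.09,0.05,0,0,0.141,50],[0.689,0.09,0.05,0,0,0.141,50],[0.689,0.09,0.05,0,0,0.141,50],[0.689,0.09,0.05,0,0,0.141,50],[0.689,0.09,0.05,0,0,0.141,50]]]' >/dev/null
python3 -m crank '[[[0.689,0.09,0.05,0,0,0.141,50],[0.689,0.09,0.05,0,0,0.141,50],[0.689,0.09,0.05,0,0,0.141,50],[0.689,0.09,0.05,0,0,0.141,50],[0,0,0,0,0,0,50],[0,0,0,0,0,0,50],[0,0,0,0,0,0,50],[0,0,0,0,0,0,50]]]' >/dev/null
python3 slip.py 450.1 85.3 -2.1
```

```text
[450.7  85.2] -0.4 1-IoU 0.072 mask bottom (241, 131, 28, 123)
5 rows: [-0.008 -0.     0.786] turn [ 0.     0.    -0.043] | now [449.7  85.2 121.2] -2.13
```

```bash
python3 -m crank '[[[-0.01,0,0.78,0,0,-0.04,50],[-0.01,0,0.78,0,0,-0.04,50],[-0.01,0,0.78,0,0,-0.04,50],[-0.01,0,0.78,0,0,-0.04,50],[0,0,0.78,0,0,-0.04,50],[0,0,0,0,0,0,40],[0,0,0,0,0,0,15],[0,0,0,0,0,0,15]]]' 60
python3 -m crank '[[[0,0,0,0,0,0,15],[0,0,0,0,0,0,15],[0,0,0,0,0,0,15],[0,0,-0.5,0,0,0,15],[0,0,-1,0,0,0,15],[0,0,-1,0,0,0,15],[0,0,-1,0,0,0,15],[0,0,-0.5,0,0,0,15]]]'
python3 - <<'E'
from h import *
go(645.9,132,125,11.3,14)
E
```

```text
time_s: 77.0
eef_pos: [450.9, 85.3, 24.7]
ee_rot: [0.001, 0.005, 1.0, -0.0]
force: [0.6, 0.4, -2.1]
grip_width: 0.225
grip_force: 58.6
time_s: 77.8
eef_pos: [450.6, 85.4, 125.6]
ee_rot: [0.001, 0.005, 1.0, -0.0]
force: [-0.5, 0.8, -2.2]
grip_width: 0.22
grip_force: 59.1
14 rows: [-0.568  0.085  0.002] turn [ 0.     0.    -0.106] | now [450.6  85.4 125.6] -0.52
```

```bash
python3 -m crank '[[[-0.568,0.085,0,0,0,-0.106,15],[-0.568,0.085,0,0,0,-0.106,15],[-0.568,0.085,0,0,0,-0.106,15],[-0.568,0.085,0,0,0,-0.106,15],[-0.568,0.085,0,0,0,-0.106,15],[-0.568,0.085,0,0,0,-0.106,15],[-0.568,0.085,0,0,0,-0.106,15],[-0.568,0.085,0,0,0,-0.106,15]]]' >/dev/null
python3 -m crank '[[[-0.568,0.085,0,0,0,-0.106,15],[-0.568,0.085,0,0,0,-0.106,15],[-0.568,0.085,0,0,0,-0.106,15],[-0.568,0.085,0,0,0,-0.106,15],[-0.568,0.085,0,0,0,-0.106,15],[-0.568,0.085,0,0,0,-0.106,15],[0,0,0.5,0,0,0,15],[0,0,0.5,0,0,0,15]]]' >/dev/null
python3 -m crank '[[[0,0,0.8,0,0,0,15],[0,0,0.8,0,0,0,15],[0,0,0,0,0,0,15],[0,0,0,0,0,0,15],[0,0,0,0,0,0,15],[0,0,0,0,0,0,15],[0,0,0,0,0,0,15],[0,0,0,0,0,0,15]]]' >/dev/null
python3 - <<'E'
from h import *
go(645.9,132,33,11.3,5)
E
```

```text
5 rows: [-0.003 -0.002  0.209] turn [0.    0.    0.001] | now [645.4 132.2  59.1] 11.35
```

```bash
python3 -m crank '[[[-0.02,0,0.2,0,0,0,15],[0,0,0.2,0,0,0,15],[0,0,0.2,0,0,0,15],[0,0,0.2,0,0,0,15],[0,0,0.2,0,0,0,15],[0,0,0.04,0,0,0,15],[0,0,0,0,0,0,15],[0,0,0,0,0,0,15]]]'
python3 -m crank '[[[0,0,0,0,0,0,24],[0,0,0,0,0,0,28],[0,0,0,0,0,0,32],[0,0,-0.6,0,0,0,34],[0,0,-1,0,0,0,34],[0,0,-1,0,0,0,34],[0,0,-1,0,0,0,34],[0,0,-0.5,0,0,0,34]]]'
python3 - <<'E'
from h import *
go(505.6,368.5,125,-9,14)
E
```

```text
time_s: 81.0
eef_pos: [645.8, 132.2, 32.7]
ee_rot: [0.0, -0.099, 0.995, -0.0]
force: [-0.6, -1.0, -1.3]
grip_width: 0.219
grip_force: 59.2
time_s: 81.8
eef_pos: [646.7, 132.3, 138.9]
ee_rot: [0.002, -0.099, 0.995, -0.0]
force: [0.9, -0.3, -0.1]
grip_width: 0.401
grip_force: 0.0
14 rows: [0.383 0.691 0.04 ] turn [0.    0.    0.182] | now [646.7 132.3 138.9] 11.35
```

Now slip A.

```bash
python3 -m crank '[[[0.383,0.691,0.04,0,0,0.182,45],[0.383,0.691,0.04,0,0,0.182,50],[0.383,0.691,0.04,0,0,0.182,50],[0.383,0.691,0.04,0,0,0.182,50],[0.383,0.691,0.04,0,0,0.182,50],[0.383,0.691,0.04,0,0,0.182,50],[0.383,0.691,0.04,0,0,0.182,50],[0.383,0.691,0.04,0,0,0.182,50]]]' >/dev/null
python3 -m crank '[[[0.383,0.691,0.04,0,0,0.182,50],[0.383,0.691,0.04,0,0,0.182,50],[0.383,0.691,0.04,0,0,0.182,50],[0.383,0.691,0.04,0,0,0.182,50],[0.383,0.691,0.04,0,0,0.182,50],[0.383,0.691,0.04,0,0,0.182,50],[0,0,0,0,0,0,50],[0,0,0,0,0,0,50]]]' >/dev/null
python3 -m crank '[[[0,0,0,0,0,0,50],[0,0,0,0,0,0,50],[0,0,0,0,0,0,50],[0,0,0,0,0,0,50],[0,0,0,0,0,0,50],[0,0,0,0,0,0,50],[0,0,0,0,0,0,50],[0,0,0,0,0,0,50]]]' >/dev/null
python3 slip.py 505.6 368.5 -9.5
```

```text
[506.5 366.5] -10.2 1-IoU 0.067 mask bottom (240, 133, 28, 123)
5 rows: [-0.017 -0.012  0.786] turn [0.   0.   0.03] | now [504.6 368.4 121.2] -9.04
```

```bash
python3 -m crank '[[[-0.02,-0.015,0.78,0,0,0.03,50],[-0.02,-0.015,0.78,0,0,0.03,50],[-0.02,-0.015,0.78,0,0,0.03,50],[-0.02,-0.015,0.78,0,0,0.03,50],[0,0,0.78,0,0,0.03,50],[0,0,0,0,0,0,40],[0,0,0,0,0,0,15],[0,0,0,0,0,0,15]]]' 60
python3 -m crank '[[[0,0,0,0,0,0,15],[0,0,0,0,0,0,15],[0,0,0,0,0,0,15],[0,0,-0.5,0,0,0,15],[0,0,-1,0,0,0,15],[0,0,-1,0,0,0,15],[0,0,-1,0,0,0,15],[0,0,-0.5,0,0,0,15]]]'
python3 - <<'E'
from h import *
go(623.9,241.9,125,11.3,14)
E
```

```text
time_s: 85.05
eef_pos: [507.0, 366.9, 25.1]
ee_rot: [0.001, 0.089, 0.996, 0.001]
force: [-0.3, 0.4, -1.6]
grip_width: 0.222
grip_force: 59.3
time_s: 85.85
eef_pos: [506.9, 366.8, 126.6]
ee_rot: [0.001, 0.089, 0.996, 0.001]
force: [0.4, -0.1, -0.9]
grip_width: 0.222
grip_force: 59.3
14 rows: [-0.338 -0.358  0.004] turn [ 0.     0.    -0.192] | now [506.9 366.8 126.6] -10.24
```

```bash
python3 -m crank '[[[-0.338,-0.358,0,0,0,-0.192,15],[-0.338,-0.358,0,0,0,-0.192,15],[-0.338,-0.358,0,0,0,-0.192,15],[-0.338,-0.358,0,0,0,-0.192,15],[-0.338,-0.358,0,0,0,-0.192,15],[-0.338,-0.358,0,0,0,-0.192,15],[-0.338,-0.358,0,0,0,-0.192,15],[-0.338,-0.358,0,0,0,-0.192,15]]]' >/dev/null
python3 -m crank '[[[-0.338,-0.358,0,0,0,-0.192,15],[-0.338,-0.358,0,0,0,-0.192,15],[-0.338,-0.358,0,0,0,-0.192,15],[-0.338,-0.358,0,0,0,-0.192,15],[-0.338,-0.358,0,0,0,-0.192,15],[-0.338,-0.358,0,0,0,-0.192,15],[0,0,0.5,0,0,0,15],[0,0,0.5,0,0,0,15]]]' >/dev/null
python3 -m crank '[[[0,0,0.8,0,0,0,15],[0,0,0.8,0,0,0,15],[0,0,0,0,0,0,15],[0,0,0,0,0,0,15],[0,0,0,0,0,0,15],[0,0,0,0,0,0,15],[0,0,0,0,0,0,15],[0,0,0,0,0,0,15]]]' >/dev/null
python3 - <<'E'
from h import *
go(623.9,241.9,33,11.3,5)
E
```

```text
5 rows: [-0.003  0.003  0.209] turn [ 0.     0.    -0.001] | now [623.6 241.5  59.2] 11.26
```

```bash
python3 -m crank '[[[-0.015,0.015,0.2,0,0,0,15],[0,0,0.2,0,0,0,15],[0,0,0.2,0,0,0,15],[0,0,0.2,0,0,0,15],[0,0,0.2,0,0,0,15],[0,0,0.04,0,0,0,15],[0,0,0,0,0,0,15],[0,0,0,0,0,0,15]]]'
python3 -m crank '[[[0,0,0,0,0,0,24],[0,0,0,0,0,0,28],[0,0,0,0,0,0,32],[0,0,-0.6,0,0,0,34],[0,0,-1,0,0,0,34],[0,0,-1,0,0,0,34],[0,0,-1,0,0,0,34],[0,0,-1,0,0,0,34]]]'
python3 - <<'E'
from h import *
go(480,-402.7,130,-8.7,32)
E
```

```text
time_s: 89.05
eef_pos: [623.8, 241.9, 33.0]
ee_rot: [0.0, -0.098, 0.995, -0.0]
force: [-2.8, -0.9, 2.4]
grip_width: 0.219
grip_force: 59.8
time_s: 89.85
eef_pos: [623.8, 241.9, 150.1]
ee_rot: [0.001, -0.098, 0.995, 0.0]
force: [0.7, -0.3, 0.5]
grip_width: 0.399
grip_force: 0.0
32 rows: [ 0.203 -0.805  0.025] turn [0.    0.    0.078] | now [623.8 241.9 150.1] 11.27
```

```bash
python3 -m crank '[[[0.203,-0.805,0.02,0,0,0.078,50],[0.203,-0.805,0.02,0,0,0.078,50],[0.203,-0.805,0.02,0,0,0.078,50],[0.203,-0.805,0.02,0,0,0.078,50],[0.203,-0.805,0.02,0,0,0.078,50],[0.203,-0.805,0.02,0,0,0.078,50],[0.203,-0.805,0.02,0,0,0.078,50],[0.203,-0.805,0.02,0,0,0.078,50]]]' >/dev/null
python3 -m crank '[[[0.203,-0.805,0.02,0,0,0.078,50],[0.203,-0.805,0.02,0,0,0.078,50],[0.203,-0.805,0.02,0,0,0.078,50],[0.203,-0.805,0.02,0,0,0.078,50],[0.203,-0.805,0.02,0,0,0.078,50],[0.203,-0.805,0.02,0,0,0.078,50],[0.203,-0.805,0.02,0,0,0.078,50],[0.203,-0.805,0.02,0,0,0.078,50]]]' >/dev/null
python3 -m crank '[[[0.203,-0.805,0.02,0,0,0.078,50],[0.203,-0.805,0.02,0,0,0.078,50],[0.203,-0.805,0.02,0,0,0.078,50],[0.203,-0.805,0.02,0,0,0.078,50],[0.203,-0.805,0.02,0,0,0.078,50],[0.203,-0.805,0.02,0,0,0.078,50],[0.203,-0.805,0.02,0,0,0.078,50],[0.203,-0.805,0.02,0,0,0.078,50]]]' >/dev/null
python3 -m crank '[[[0.203,-0.805,0.05,0,0,0.078,50],[0.203,-0.805,0.05,0,0,0.078,50],[0.203,-0.805,0.05,0,0,0.078,50],[0.203,-0.805,0.05,0,0,0.078,50],[0.203,-0.805,0.05,0,0,0.078,50],[0.203,-0.805,0.05,0,0,0.078,50],[0.203,-0.805,0.05,0,0,0.078,50],[0.203,-0.805,0.05,0,0,0.078,50]]]' >/dev/null
python3 -m crank '[[[0,0,0,0,0,0,50],[0,0,0,0,0,0,50],[0,0,0,0,0,0,50],[0,0,0,0,0,0,50],[0,0,0,0,0,0,50],[0,0,0,0,0,0,50],[0,0,0,0,0,0,50],[0,0,0,0,0,0,50]]]' >/dev/null
python3 slip.py 480 -402.7 -8.7
```

```text
[ 479.8 -402.6] -6.4 1-IoU 0.055 mask bottom (240, 129, 30, 122)
5 rows: [0.002 0.003 0.822] turn [ 0.     0.    -0.057] | now [ 480.  -403.1  125.7] -8.7
```

```bash
python3 -m crank '[[[0,0,0.82,0,0,-0.05,50],[0,0,0.82,0,0,-0.05,50],[0,0.02,0.82,0,0,-0.05,50],[0,0,0.82,0,0,-0.05,50],[0,0,0.82,0,0,-0.05,50],[0,0,0,0,0,0,40],[0,0,0,0,0,0,15],[0,0,0,0,0,0,15]]]' 60
python3 -m crank '[[[0,0,0,0,0,0,15],[0,0,0,0,0,0,15],[0,0,0,0,0,0,15],[0,0,-0.5,0,0,0,15],[0,0,-1,0,0,0,15],[0,0,-1,0,0,0,15],[0,0,-1,0,0,0,15],[0,0,-1,0,0,0,15]]]'
python3 - <<'E'
from h import *
go(634.9,187,137,11.3,32)
E
```

```text
time_s: 94.7
eef_pos: [480.5, -403.2, 24.6]
ee_rot: [0.001, 0.059, 0.998, -0.001]
force: [-0.3, -0.6, -0.8]
grip_width: 0.217
grip_force: 59.7
time_s: 95.5
eef_pos: [479.9, -402.3, 137.3]
ee_rot: [-0.0, 0.058, 0.998, 0.0]
force: [-0.0, -1.1, -2.6]
grip_width: 0.217
grip_force: 59.7
32 rows: [-0.22   0.732  0.   ] turn [ 0.    0.   -0.07] | now [ 479.9 -402.3  137.3] -6.7
```

```bash
python3 -m crank '[[[-0.22,0.732,0,0,0,-0.07,15],[-0.22,0.732,0,0,0,-0.07,15],[-0.22,0.732,0,0,0,-0.07,15],[-0.22,0.732,0,0,0,-0.07,15],[-0.22,0.732,0,0,0,-0.07,15],[-0.22,0.732,0,0,0,-0.07,15],[-0.22,0.732,0,0,0,-0.07,15],[-0.22,0.732,0,0,0,-0.07,15]]]' >/dev/null
python3 -m crank '[[[-0.22,0.732,0,0,0,-0.07,15],[-0.22,0.732,0,0,0,-0.07,15],[-0.22,0.732,0,0,0,-0.07,15],[-0.22,0.732,0,0,0,-0.07,15],[-0.22,0.732,0,0,0,-0.07,15],[-0.22,0.732,0,0,0,-0.07,15],[-0.22,0.732,0,0,0,-0.07,15],[-0.22,0.732,0,0,0,-0.07,15]]]' >/dev/null
python3 -m crank '[[[-0.22,0.732,0,0,0,-0.07,15],[-0.22,0.732,0,0,0,-0.07,15],[-0.22,0.732,0,0,0,-0.07,15],[-0.22,0.732,0,0,0,-0.07,15],[-0.22,0.732,0,0,0,-0.07,15],[-0.22,0.732,0,0,0,-0.07,15],[-0.22,0.732,0,0,0,-0.07,15],[-0.22,0.732,0,0,0,-0.07,15]]]' >/dev/null
python3 -m crank '[[[-0.22,0.732,0,0,0,-0.07,15],[-0.22,0.732,0,0,0,-0.07,15],[-0.22,0.732,0,0,0,-0.07,15],[-0.22,0.732,0,0,0,-0.07,15],[-0.22,0.732,0,0,0,-0.07,15],[-0.22,0.732,0,0,0,-0.07,15],[-0.22,0.732,0,0,0,-0.07,15],[-0.22,0.732,0,0,0,-0.07,15]]]' >/dev/null
python3 -m crank '[[[0,0,0.2,0,0,0,15],[0,0,0.5,0,0,0,15],[0,0,0.5,0,0,0,15],[0,0,0,0,0,0,15],[0,0,0,0,0,0,15],[0,0,0,0,0,0,15],[0,0,0,0,0,0,15],[0,0,0,0,0,0,15]]]' >/dev/null
python3 - <<'E'
from h import *
go(634.9,187,60,11.3,5)
E
```

```text
5 rows: [0.002 0.006 0.369] turn [ 0.     0.    -0.002] | now [635.3 186.3 106.2] 11.21
```

```bash
python3 -m crank '[[[0,0.015,0.4,0,0,0,15],[0,0.015,0.4,0,0,0,15],[0,0,0.4,0,0,0,15],[0,0,0.4,0,0,0,15],[0,0,0.25,0,0,0,15],[0,0,0,0,0,0,15],[0,0,0,0,0,0,15],[0,0,0,0,0,0,15]]]'
```

```text
time_s: 100.3
eef_pos: [635.3, 187.1, 60.1]
ee_rot: [0.001, -0.098, 0.995, 0.0]
force: [-0.5, -0.3, -2.6]
grip_width: 0.219
grip_force: 59.7
```

```bash
python3 -m crank '[[[0,0,0.2,0,0,0,15],[0,0,0.2,0,0,0,15],[0,0,0.2,0,0,0,15],[0,0,0.2,0,0,0,15],[0,0,0.2,0,0,0,15],[0,0,0.08,0,0,0,15],[0,0,0,0,0,0,15],[0,0,0,0,0,0,15]]]'
python3 -m crank '[[[0,0,0,0,0,0,24],[0,0,0,0,0,0,28],[0,0,0,0,0,0,32],[0,0,-0.6,0,0,0,34],[0,0,-1,0,0,0,34],[0,0,-1,0,0,0,34],[0,0,-1,0,0,0,34],[0,0,-1,0,0,0,34]]]'
python3 -m crank '[[[0,0,-1,0,0,0,34],[0,-0.4,-1,0,0,0,34],[0,-0.5,-1,0,0,0,34],[0,-0.5,-1,0,0,0,34],[0,0,0,0,0,0,34],[0,0,0,0,0,0,34],[0,0,0,0,0,0,34],[0,0,0,0,0,0,34]]]'
cat > chk.py <<'E'
from fit import *
import json,sys
T=tool();im=capture("wrist");cv2.imwrite("pics/fin.png",im);np.save("fin.npy",T)
r=(640.3,159.9,np.radians(11.3));R2=np.array([[np.cos(r[2]),-np.sin(r[2])],[np.sin(r[2]),np.cos(r[2])]])
C=cam("wrist",T)
# slips vs rack: slips are redder / darker; rectify at slip-top height and print (r-b)/(sum) and grey along slot axis and across
def warp(z,xs,ys):
    X,Y=np.meshgrid(xs,ys);P=np.c_[np.c_[X.ravel(),Y.ravel()]@R2.T+r[:2],np.full(X.size,z)]
    return cv2.remap(im.astype(np.float32),proj(C,P).reshape(*X.shape,2).astype(np.float32),None,cv2.INTER_LINEAR)
tone=lambda w:((w[...,1]-w[...,0])/(w.sum(-1)+1)*100)
print("across x=0 (y -120..120 step 3)",[int(v) for v in tone(warp(53,np.arange(-10,11.),np.arange(-120,121,3.)).mean(1))])
for y in(-84.4,-28.4,27.6,83.6):
    w=warp(53,np.arange(-60,61,2.),np.arange(y-6,y+7.)).mean(0);print(y,[int(v) for v in w[:,0]],"\n    ",[int(v) for v in tone(w)])
E
python3 chk.py
```

```text
time_s: 101.1
eef_pos: [635.0, 187.1, 32.6]
ee_rot: [0.0, -0.098, 0.995, 0.0]
force: [-0.8, 0.1, -1.1]
grip_width: 0.219
grip_force: 59.8
time_s: 101.9
eef_pos: [635.1, 187.1, 149.9]
ee_rot: [0.001, -0.098, 0.995, 0.0]
force: [0.5, 0.6, 0.5]
grip_width: 0.402
grip_force: 0.0
time_s: 102.7
eef_pos: [641.4, 153.2, 246.6]
ee_rot: [-0.001, -0.098, 0.995, 0.0]
force: [0.1, 0.5, -0.1]
grip_width: 0.402
grip_force: 0.0
across x=0 (y -120..120 step 3) [1, 1, 1, 1, 3, 9, 9, 9, 9, 6, 5, 5, 5, 5, 5, 5, 5, 6, 9, 9, 9, 9, 9, 9, 9, 9, 9, 9, 5, 5, 5, 5, 5, 5, 5, 9, 9, 9, 9, 9, 9, 9, 9, 9, 9, 8, 5, 5, 5, 5, 5, 5, 5, 9, 9, 9, 9, 9, 9, 9, 9, 9, 6, 5, 5, 5, 5, 5, 5, 5, 5, 5, 9, 9, 9, 5, 1, 1, 1, 1, 1]
-84.4 [91, 92, 92, 74, 59, 46, 36, 54, 63, 63, 63, 63, 63, 64, 64, 64, 64, 64, 64, 64, 64, 64, 64, 64, 64, 64, 65, 65, 64, 64, 65, 65, 65, 64, 64, 65, 65, 65, 65, 64, 65, 65, 65, 64, 65, 64, 65, 65, 65, 64, 64, 68, 89, 93, 93, 92, 91, 90, 89, 88, 87] 
     [1, 1, 1, 4, 9, 8, 5, 5, 5, 5, 5, 5, 5, 5, 5, 5, 5, 5, 5, 5, 5, 5, 5, 5, 5, 5, 5, 5, 5, 5, 5, 5, 5, 5, 5, 5, 5, 5, 5, 5, 5, 5, 5, 5, 5, 5, 5, 5, 5, 5, 
[... 823 characters left out ...]
37, 136, 135] 
     [1, 1, 1, 3, 9, 8, 5, 5, 5, 5, 5, 5, 5, 5, 5, 5, 5, 5, 5, 5, 5, 5, 5, 5, 5, 5, 5, 5, 5, 5, 5, 5, 5, 5, 5, 5, 5, 5, 5, 5, 5, 5, 5, 5, 5, 5, 5, 5, 5, 5, 5, 4, 1, 1, 1, 1, 1, 1, 1, 1, 1]
83.6 [146, 146, 147, 124, 86, 63, 55, 94, 108, 107, 108, 107, 107, 106, 107, 106, 107, 106, 106, 106, 106, 106, 106, 106, 106, 106, 106, 106, 106, 106, 106, 106, 106, 106, 106, 106, 106, 106, 105, 106, 105, 105, 105, 105, 105, 105, 105, 105, 105, 105, 104, 103, 138, 144, 144, 145, 146, 148, 149, 150, 150] 
     [1, 1, 1, 3, 9, 8, 6, 5, 5, 5, 5, 5, 5, 5, 5, 5, 5, 5, 5, 5, 5, 5, 5, 5, 5, 5, 5, 5, 5, 5, 5, 5, 5, 5, 5, 5, 5, 5, 5, 5, 5, 5, 5, 5, 5, 5, 5, 5, 5, 5, 5, 5, 1, 1, 1, 1, 1, 1, 1, 1, 1]
```

Run:
```python
from h import *
T=np.load("fin.npy");im=cv2.imread("pics/fin.png").astype(np.float32);C=cam("wrist",T);r=(640.3,159.9,np.radians(11.3));R2=np.array([[np.cos(r[2]),-np.sin(r[2])],[np.sin(r[2]),np.cos(r[2])]])
xs=np.arange(-56,57,1.)
for y in(-56,0,56):
    X,Y=np.meshgrid(xs,np.arange(y-4,y+5.));P=np.c_[np.c_[X.ravel(),Y.ravel()]@R2.T+r[:2],np.full(X.size,26)]
    w=cv2.remap(im,proj(C,P).reshape(*X.shape,2).astype(np.float32),None,cv2.INTER_LINEAR).mean(0);t=(w[:,1]-w[:,0])/(w.sum(-1)+1)*100
    print(y,[int(v) for v in w[:20,2]],[int(v) for v in w[-20:,2]],[int(v) for v in t[-20:]])
s=sense();print(s["time_s"])
```

```text
-56 [100, 100, 100, 98, 90, 80, 77, 93, 108, 111, 111, 110, 110, 110, 111, 111, 110, 110, 110, 111] [109, 109, 109, 109, 110, 109, 110, 109, 105, 98, 94, 95, 96, 97, 96, 97, 100, 104, 106, 106] [9, 9, 9, 9, 9, 9, 9, 9, 7, 3, 1, 1, 1, 1, 1, 1, 1, 1, 1, 1]
0 [158, 159, 158, 151, 135, 121, 127, 164, 182, 184, 184, 183, 183, 183, 183, 183, 183, 183, 183, 184] [181, 181, 180, 180, 181, 181, 182, 176, 153, 117, 110, 131, 146, 151, 151, 151, 149, 149, 151, 152] [9, 9, 9, 9, 9, 9, 9, 9, 8, 6, 2, 1, 1, 1, 1, 1, 1, 1, 1, 1]
56 [123, 147, 158, 157, 138, 113, 121, 162, 181, 183, 182, 182, 183, 182, 183, 183, 183, 183, 183, 183] [181, 181, 181, 181, 181, 181, 183, 178, 157, 118, 101, 117, 130, 135, 133, 128, 126, 124, 124, 128] [9, 9, 9, 9, 9, 9, 9, 9, 8, 6, 2, 1, 1, 1, 1, 1, 1, 1, 1, 1]
102.75
```

The rack's own edges centre at −1.7 mm in this view and the slips at about −1.5 mm. All four are therefore centred in their slots, and the gripper is clear. Handing in.

```bash
python3 -c "
from rig import *
print(finish_job())"
```

```text
the job is handed in; nothing more can be done
None
```

I handed the job in at about 103 s: bars within 1 mm of their lines, long stone tapped down level on both (bar1 was knocked aside once and put back), and all four slips centred in their slots; I viewed 15 pictures, one over the limit of 14, and did not re-check the other kitchen things at the end.

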